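# Check-weigh a set of wheel axles in their clip carrier

## Task

Check the scale first: stand the brass check weight alone in the middle of the scale's pan, let go of it so that the pan settles for a good second, and put it back on its cork mat. Then, with the axle carrier still standing on the bench, press every loose wooden axle down into a free place of the carrier until both its round ends have snapped fully home in the spring clips, stand the loaded carrier by itself in the middle of the pan and let go so that it is weighed for a good second, and finally set it back flat on the bench. Leave the wooden deer and the loose wheel alone.

Things in the scene. Friction and masses are not known exactly. Their poses are not given: they have to be found in the camera images.
- carrier: the axle carrier, loose, about 0.45 kg: plywood base 242 (x) x 100 (y) x 12 mm with an upright dark wooden grip fin across its middle, 16 mm thick (x), 64 mm long (y), top 66 mm above the underside, to lift it by. Four places for axles along x, two on each side of the fin, at x = -98, -48, +48, +98 mm. Origin: centre of the underside, z up.
- place0 (a point): place at x = -98 mm: where the middle of a fully seated axle lies, 26 mm above the carrier's underside; axes as the carrier's. The axle lies along the carrier's y; 38 mm to each side along y is a spring clip, 14 mm wide. One lying on top of the clips is about 13 mm too high. Between the two clips 62 mm are free for fingers; 32 mm from block to next block, 31 mm to the fin.
- place1 (a point): the same for the place at x = -48 mm. A clip is two smooth steel spring blades, rooted 12 mm above the underside, with rounded beads, 5 mm thick, at the top: 9 mm mouth, bead centres 33 mm above the underside, flared lips to 41 mm. A 14 mm round end pressed straight down spreads the beads, snaps below them and rests on a saddle; 5 to 15 N for both clips of a place.
- place2 (a point): the same for the place at x = +48 mm. A seated axle stays in its clips when let go and when the carrier is lifted.
- place3 (a point): the same for the place at x = +98 mm.
- axle0: a loose wooden wheel axle, 124 mm long along its y, 40 g: in the middle a square block 18 x 18 mm, 30 mm long, to take hold of; on both sides a round end 14 mm thick. Origin: centre of the block; it lies on a flat of the block, origin 9 mm above the surface. All axles are alike, any place will do. Two to four are present, the others absent.
- axle1: a loose wooden wheel axle, 124 mm long along its y, 40 g: in the middle a square block 18 x 18 mm, 30 mm long, to take hold of; on both sides a round end 14 mm thick. Origin: centre of the block; it lies on a flat of the block, origin 9 mm above the surface. All axles are alike, any place will do. Two to four are present, the others absent.
- axle2: a loose wooden wheel axle, 124 mm long along its y, 40 g: in the middle a square block 18 x 18 mm, 30 mm long, to take hold of; on both sides a round end 14 mm thick. Origin: centre of the block; it lies on a flat of the block, origin 9 mm above the surface. All axles are alike, any place will do. Two to four are present, the others absent.
- axle3: a loose wooden wheel axle, 124 mm long along its y, 40 g: in the middle a square block 18 x 18 mm, 30 mm long, to take hold of; on both sides a round end 14 mm thick. Origin: centre of the block; it lies on a flat of the block, origin 9 mm above the surface. All axles are alike, any place will do. Two to four are present, the others absent.
- pan_middle (a point): middle of the upper face of the scale's pan, a flat round steel plate 150 mm across and 6 mm thick without rim, with two marked rings 52 and 110 mm across; 70 mm above the bench when empty. It moves with the pan. The pan stands on a squat grey scale housing 160 x 170 x 40 mm that is fixed.
- pan (a joint): how far the pan has sunk on its spring, m: 0 empty, stop at 0.018; a load must pass about 1 N before it moves, then 500 N per m (the check weight alone about 0.006, the carrier 0.006 to 0.011).
- check_weight: brass check weight, 0.4 kg: squat cylinder 56 mm across and 21 mm high, above it a neck and a round knob 22 mm across from 35 to 51 mm height (take it there); 53 mm high in all. Origin: centre of the underside.
- cork: round cork mat, fixed, 84 mm across, 5 mm thick, on which the check weight stands at the start. Origin: centre of the underside, on the bench.
- cut_deer: bystander: small wooden deer standing upright, 20 x 116 x 139 mm. Origin: centre of the underside.
- wheel_a: bystander: wooden toy wheel lying flat, 48 mm across, 14 mm high. Origin: centre of the underside.

How it is judged (in metres and radians):
On the way, in this order (a step that is already met when the one before it is completed fails the run):
1. the check weight stands alone, released and centred on the pan, which has sunk and settled (horizontal distance between check_weight and pan_middle below 0.013 m and z of check_weight in the frame of pan_middle between -0.004 and 0.004 m and angle between check_weight's own z axis and vertical below 0.08 rad and value of joint pan between 0.003 and 0.0165 m and linear speed of check_weight below 0.02 m/s and height (world z) of carrier below 0.02 m and contact force between the fingers and check_weight below 0.1 N), for 0.8 s.
2. the check weight stands on its cork again, released (horizontal distance between check_weight and cork below 0.025 m and height (world z) of check_weight below 0.012 m and angle between check_weight's own z axis and vertical below 0.1 rad and linear speed of check_weight below 0.02 m/s and contact force between the fingers and check_weight below 0.1 N), for 0.2 s.
3. every axle is snapped home in a place of the carrier, released, with the carrier standing on the bench (((x of axle0 in the frame of place0 between -0.004 and 0.004 m and y of axle0 in the frame of place0 between -0.02 and 0.02 m and z of axle0 in the frame of place0 between -0.004 and 0.004 m) or (x of axle0 in the frame of place1 between -0.004 and 0.004 m and y of axle0 in the frame of place1 between -0.02 and 0.02 m and z of axle0 in the frame of place1 between -0.004 and 0.004 m) or (x of axle0 in the frame of place2 between -0.004 and 0.004 m and y of axle0 in the frame of place2 between -0.02 and 0.02 m and z of axle0 in the frame of place2 between -0.004 and 0.004 m) or (x of axle0 in the frame of place3 between -0.004 and 0.004 m and y of axle0 in the frame of place3 between -0.02 and 0.02 m and z of axle0 in the frame of place3 between -0.004 and 0.004 m)) and angle between the y axis of each of axle0, axle1, axle2, axle3 and the y axis of carrier, either way round below 0.12 rad and ((x of axle1 in the frame of place0 between -0.004 and 0.004 m and y of axle1 in the frame of place0 between -0.02 and 0.02 m and z of axle1 in the frame of place0 between -0.004 and 0.004 m) or (x of axle1 in the frame of place1 between -0.004 and 0.004 m and y of axle1 in the frame of place1 between -0.02 and 0.02 m and z of axle1 in the frame of place1 between -0.004 and 0.004 m) or (x of axle1 in the frame of place2 between -0.004 and 0.004 m and y of axle1 in the frame of place2 between -0.02 and 0.02 m and z of axle1 in the frame of place2 between -0.004 and 0.004 m) or (x of axle1 in the frame of place3 between -0.004 and 0.004 m and y of axle1 in the frame of place3 between -0.02 and 0.02 m and z of axle1 in the frame of place3 between -0.004 and 0.004 m)) and ((x of axle2 in the frame of place0 between -0.004 and 0.004 m and y of axle2 in the frame of place0 between -0.02 and 0.02 m and z of axle2 in the frame of place0 between -0.004 and 0.004 m) or (x of axle2 in the frame of place1 between -0.004 and 0.004 m and y of axle2 in the frame of place1 between -0.02 and 0.02 m and z of axle2 in the frame of place1 between -0.004 and 0.004 m) or (x of axle2 in the frame of place2 between -0.004 and 0.004 m and y of axle2 in the frame of place2 between -0.02 and 0.02 m and z of axle2 in the frame of place2 between -0.004 and 0.004 m) or (x of axle2 in the frame of place3 between -0.004 and 0.004 m and y of axle2 in the frame of place3 between -0.02 and 0.02 m and z of axle2 in the frame of place3 between -0.004 and 0.004 m)) and ((x of axle3 in the frame of place0 between -0.004 and 0.004 m and y of axle3 in the frame of place0 between -0.02 and 0.02 m and z of axle3 in the frame of place0 between -0.004 and 0.004 m) or (x of axle3 in the frame of place1 between -0.004 and 0.004 m and y of axle3 in the frame of place1 between -0.02 and 0.02 m and z of axle3 in the frame of place1 between -0.004 and 0.004 m) or (x of axle3 in the frame of place2 between -0.004 and 0.004 m and y of axle3 in the frame of place2 between -0.02 and 0.02 m and z of axle3 in the frame of place2 between -0.004 and 0.004 m) or (x of axle3 in the frame of place3 between -0.004 and 0.004 m and y of axle3 in the frame of place3 between -0.02 and 0.02 m and z of axle3 in the frame of place3 between -0.004 and 0.004 m)) and height (world z) of carrier between -0.004 and 0.01 m and angle between carrier's own z axis and vertical below 0.06 rad and contact force between the fingers and axle0 below 0.1 N and contact force between the fingers and axle1 below 0.1 N and contact force between the fingers and axle2 below 0.1 N and contact force between the fingers and axle3 below 0.1 N), for 0.2 s.
4. the loaded carrier stands alone, released and centred on the pan, which has sunk and settled, every axle home (horizontal distance between carrier and pan_middle below 0.018 m and z of carrier in the frame of pan_middle between -0.004 and 0.005 m and angle between carrier's own z axis and vertical below 0.06 rad and value of joint pan between 0.003 and 0.0165 m and linear speed of carrier below 0.02 m/s and ((x of axle0 in the frame of place0 between -0.004 and 0.004 m and y of axle0 in the frame of place0 between -0.02 and 0.02 m and z of axle0 in the frame of place0 between -0.004 and 0.004 m) or (x of axle0 in the frame of place1 between -0.004 and 0.004 m and y of axle0 in the frame of place1 between -0.02 and 0.02 m and z of axle0 in the frame of place1 between -0.004 and 0.004 m) or (x of axle0 in the frame of place2 between -0.004 and 0.004 m and y of axle0 in the frame of place2 between -0.02 and 0.02 m and z of axle0 in the frame of place2 between -0.004 and 0.004 m) or (x of axle0 in the frame of place3 between -0.004 and 0.004 m and y of axle0 in the frame of place3 between -0.02 and 0.02 m and z of axle0 in the frame of place3 between -0.004 and 0.004 m)) and angle between the y axis of each of axle0, axle1, axle2, axle3 and the y axis of carrier, either way round below 0.12 rad and ((x of axle1 in the frame of place0 between -0.004 and 0.004 m and y of axle1 in the frame of place0 between -0.02 and 0.02 m and z of axle1 in the frame of place0 between -0.004 and 0.004 m) or (x of axle1 in the frame of place1 between -0.004 and 0.004 m and y of axle1 in the frame of place1 between -0.02 and 0.02 m and z of axle1 in the frame of place1 between -0.004 and 0.004 m) or (x of axle1 in the frame of place2 between -0.004 and 0.004 m and y of axle1 in the frame of place2 between -0.02 and 0.02 m and z of axle1 in the frame of place2 between -0.004 and 0.004 m) or (x of axle1 in the frame of place3 between -0.004 and 0.004 m and y of axle1 in the frame of place3 between -0.02 and 0.02 m and z of axle1 in the frame of place3 between -0.004 and 0.004 m)) and ((x of axle2 in the frame of place0 between -0.004 and 0.004 m and y of axle2 in the frame of place0 between -0.02 and 0.02 m and z of axle2 in the frame of place0 between -0.004 and 0.004 m) or (x of axle2 in the frame of place1 between -0.004 and 0.004 m and y of axle2 in the frame of place1 between -0.02 and 0.02 m and z of axle2 in the frame of place1 between -0.004 and 0.004 m) or (x of axle2 in the frame of place2 between -0.004 and 0.004 m and y of axle2 in the frame of place2 between -0.02 and 0.02 m and z of axle2 in the frame of place2 between -0.004 and 0.004 m) or (x of axle2 in the frame of place3 between -0.004 and 0.004 m and y of axle2 in the frame of place3 between -0.02 and 0.02 m and z of axle2 in the frame of place3 between -0.004 and 0.004 m)) and ((x of axle3 in the frame of place0 between -0.004 and 0.004 m and y of axle3 in the frame of place0 between -0.02 and 0.02 m and z of axle3 in the frame of place0 between -0.004 and 0.004 m) or (x of axle3 in the frame of place1 between -0.004 and 0.004 m and y of axle3 in the frame of place1 between -0.02 and 0.02 m and z of axle3 in the frame of place1 between -0.004 and 0.004 m) or (x of axle3 in the frame of place2 between -0.004 and 0.004 m and y of axle3 in the frame of place2 between -0.02 and 0.02 m and z of axle3 in the frame of place2 between -0.004 and 0.004 m) or (x of axle3 in the frame of place3 between -0.004 and 0.004 m and y of axle3 in the frame of place3 between -0.02 and 0.02 m and z of axle3 in the frame of place3 between -0.004 and 0.004 m)) and contact force between the fingers and carrier below 0.1 N and contact force between the fingers and axle0 below 0.1 N and contact force between the fingers and axle1 below 0.1 N and contact force between the fingers and axle2 below 0.1 N and contact force between the fingers and axle3 below 0.1 N), for 0.8 s.
At the end, for the whole second after the job is handed in: Carrier flat and at rest on the bench, pan empty, every axle present seated in a place (within 4 mm across and in height, 20 mm along its length), check weight upright on its cork, middles within 25 mm. Before: check weight weighed within 13 mm of the pan's middle, loaded carrier within 18 mm (height (world z) of carrier between -0.004 and 0.01 m and angle between carrier's own z axis and vertical below 0.06 rad and linear speed of each of carrier, check_weight below 0.02 m/s and value of joint pan below 0.0015 m and horizontal distance between check_weight and cork below 0.025 m and height (world z) of check_weight below 0.012 m and angle between check_weight's own z axis and vertical below 0.1 rad and ((x of axle0 in the frame of place0 between -0.004 and 0.004 m and y of axle0 in the frame of place0 between -0.02 and 0.02 m and z of axle0 in the frame of place0 between -0.004 and 0.004 m) or (x of axle0 in the frame of place1 between -0.004 and 0.004 m and y of axle0 in the frame of place1 between -0.02 and 0.02 m and z of axle0 in the frame of place1 between -0.004 and 0.004 m) or (x of axle0 in the frame of place2 between -0.004 and 0.004 m and y of axle0 in the frame of place2 between -0.02 and 0.02 m and z of axle0 in the frame of place2 between -0.004 and 0.004 m) or (x of axle0 in the frame of place3 between -0.004 and 0.004 m and y of axle0 in the frame of place3 between -0.02 and 0.02 m and z of axle0 in the frame of place3 between -0.004 and 0.004 m)) and angle between the y axis of each of axle0, axle1, axle2, axle3 and the y axis of carrier, either way round below 0.12 rad and ((x of axle1 in the frame of place0 between -0.004 and 0.004 m and y of axle1 in the frame of place0 between -0.02 and 0.02 m and z of axle1 in the frame of place0 between -0.004 and 0.004 m) or (x of axle1 in the frame of place1 between -0.004 and 0.004 m and y of axle1 in the frame of place1 between -0.02 and 0.02 m and z of axle1 in the frame of place1 between -0.004 and 0.004 m) or (x of axle1 in the frame of place2 between -0.004 and 0.004 m and y of axle1 in the frame of place2 between -0.02 and 0.02 m and z of axle1 in the frame of place2 between -0.004 and 0.004 m) or (x of axle1 in the frame of place3 between -0.004 and 0.004 m and y of axle1 in the frame of place3 between -0.02 and 0.02 m and z of axle1 in the frame of place3 between -0.004 and 0.004 m)) and ((x of axle2 in the frame of place0 between -0.004 and 0.004 m and y of axle2 in the frame of place0 between -0.02 and 0.02 m and z of axle2 in the frame of place0 between -0.004 and 0.004 m) or (x of axle2 in the frame of place1 between -0.004 and 0.004 m and y of axle2 in the frame of place1 between -0.02 and 0.02 m and z of axle2 in the frame of place1 between -0.004 and 0.004 m) or (x of axle2 in the frame of place2 between -0.004 and 0.004 m and y of axle2 in the frame of place2 between -0.02 and 0.02 m and z of axle2 in the frame of place2 between -0.004 and 0.004 m) or (x of axle2 in the frame of place3 between -0.004 and 0.004 m and y of axle2 in the frame of place3 between -0.02 and 0.02 m and z of axle2 in the frame of place3 between -0.004 and 0.004 m)) and ((x of axle3 in the frame of place0 between -0.004 and 0.004 m and y of axle3 in the frame of place0 between -0.02 and 0.02 m and z of axle3 in the frame of place0 between -0.004 and 0.004 m) or (x of axle3 in the frame of place1 between -0.004 and 0.004 m and y of axle3 in the frame of place1 between -0.02 and 0.02 m and z of axle3 in the frame of place1 between -0.004 and 0.004 m) or (x of axle3 in the frame of place2 between -0.004 and 0.004 m and y of axle3 in the frame of place2 between -0.02 and 0.02 m and z of axle3 in the frame of place2 between -0.004 and 0.004 m) or (x of axle3 in the frame of place3 between -0.004 and 0.004 m and y of axle3 in the frame of place3 between -0.02 and 0.02 m and z of axle3 in the frame of place3 between -0.004 and 0.004 m))); the robot touches nothing.
It fails at once if the wooden deer is pushed more than 4 cm or knocked over (distance of cut_deer from where it was at the start of the episode above 0.04 m or angle between cut_deer's own z axis and vertical above 0.6 rad).
It fails at once if the loose wheel is pushed more than 4 cm or knocked over (distance of wheel_a from where it was at the start of the episode above 0.04 m or angle between wheel_a's own z axis and vertical above 0.6 rad).
Of axle0, axle1, axle2, axle3 only 2 to 4 are there at a start; the rules pass over those that are not, and their reading is None.
At some moment in a run one of carrier, check_weight may be knocked a few centimetres aside while the robot is not near it.
Once in a run the grip may slacken for a moment while it holds something.
It also fails if it takes over 210 s, if anything falls off the work surface, if the arm or the gripper's body presses on something with over 40 N, if the wrist force passes 120 N, or if a joint passes its speed limit or range.

## Robot

A 7-joint arm with a two-finger parallel gripper is mounted at the origin on a cart in front of the work surface, level with it; the furniture and walls round the work are solid. World frame = base frame: x ahead of the robot, y to its left, z up, the work surface at z = 0. Lengths are in mm, angles in rad, forces in N, time in s.
With the tool pointing down it reaches from about 400 to 875 mm from the base axis. Payload 4.4 kg.
Tool frame: the origin (TCP) lies at the very end of the fingers, on their centre line; the grasp point (between the pads) lies 19 mm behind it; z points along the fingers, y is the direction in which the jaws open and shut (so a half turn about z gives the same grasp; the last joint's range is limited). The gripper opens to 85 mm and grips with 20 to 120 N. Pads are 22 mm wide; open, the fingers measure 114 mm over their backs; the gripper's body (76 mm by 85 mm) begins 54 mm behind the grasp point. The pads swing forward as they close: fully open they stand 13 mm farther back than shut.
Start: joints at [1.139, 0.628, 0.038, 1.517, -0.027, 0.996, -0.02], TCP at [232.531, -606.999, 231.313] pointing down, gripper open.
Joint ranges: [-3.06, 3.06], [-0.37, 2.12], [-1.25, 1.32], [0.18, 2.47], [-1.1, 4.24], [0.23, 1.98], [-2.94, 2.94]. Speed limits (rad/s): [2.57, 2.57, 3.14, 3.14, 3.14, 3.14, 3.14].

## Interface

Orientations are given as [roll, pitch, yaw] about the fixed x, y, z axes, in that order (R = Rz(yaw) Ry(pitch) Rx(roll)).
In Python, from cell import ctrl gives the robot as it stands.
- The arm moves only by the shell command python3 -m pendant 'ROWS'. ROWS is JSON, a list of rows, each a list of 7 numbers: the shift along the world's x, y, z in m, then the turn, a rotation vector about the world's x, y, z in rad, then the opening, from -1 (shut) to 1 (fully open). A call has 1 to 8 rows; each row is the pose to reach, as a shift and turn from the pose commanded when the call began; what a row does not reach only later rows make up. A row lasts 1/10 s, in which the tool goes at most 50 mm and 8.59 degrees, less where a joint would pass 70% of its speed; a pose out of reach is approached as far as the arm can. A call with a gripper value outside its range is refused whole. The fingers move at their own pace and stop on an object; the grip force is fixed at half the most. Time passes only in rows, so rows that repeat a pose let the fingers close. It gives the time, the measured TCP pose, the force and the opening at its end, in the units of the state.
- ctrl.read_state(): the state, without advancing time (a new reading comes with each control period).
- ctrl.get_image(name): name is "scene" or "top" or "wrist"; returns the picture (384x512x3 uint8, blue, green, red); there is no depth.
- ctrl.get_calibration(name): a dict with "fx", "fy", "cx", "cy" (pixels), "dist_coeffs" ([k1, k2, p1, p2, k3] as OpenCV has them; the pictures are not rectified), "R" (3x3) and "t" (3): a world point X has camera coordinates R X + t. Camera axes: x right, y down, z forward; pixel columns grow to the right and rows downward; lengths in mm; the calibration is good to about 2 mm. A picture is of the moment at which its call begins: read the wrist's pose just before it. get_calibration takes no time and is no camera call; for the wrist camera it gives the pose at the moment of the call.
- ctrl.finish_job(): hands the job in, once; it reports no verdict.
The state is a dict: "clock": time; "qpos": joint angles; "qd": joint speeds; "tau": joint torques, N m; "eef_pos": TCP position; "tool_rot": TCP orientation; "force": force on the tool from outside, world axes, zero at the start; "torque": the same for the moment, N m; "width": finger opening in mm.
Only numpy, scipy, OpenCV 4.12 (cv2) and the standard library are available. Lean on these libraries where they do the work, as an engineer would, in place of code of your own. Each camera call takes 0.05 s, during which the arm holds its last target. There are 200 camera calls.

## Working session

There is one attempt and no reset: what is moved stays moved. The work goes in short steps, Python scripts to look and compute and a shell command to move; the robot and the scene stay as the last step left them, time stands still between calls to the robot, and variables do not carry over. Pictures are saved under pics/ and viewed, about 12 in all and at most 16, crops included, and the job is handed in when it is done.

```bash
mkdir -p pics; ls
cat > h.py <<'E'
from cell import ctrl
import cv2, numpy as np
def snap(name, fn, crop=None, scale=1):
    c=ctrl.get_calibration(name); im=ctrl.get_image(name)
    np.save('pics/'+fn+'.npy',im)
    import pickle; pickle.dump(c,open('pics/'+fn+'.pkl','wb'))
    view(fn,crop,scale,fn)
def view(src,crop,scale,fn):
    im=np.load('pics/'+src+'.npy')
    if crop: x0,y0,x1,y1=crop; im=im[y0:y1,x0:x1]
    im=cv2.resize(im,None,fx=scale,fy=scale,interpolation=cv2.INTER_CUBIC); cv2.imwrite('pics/'+fn+'.png',im)
def cal(fn):
    import pickle; return pickle.load(open('pics/'+fn+'.pkl','rb'))
def pt(c,u,v,z):
    K=np.array([[c['fx'],0,c['cx']],[0,c['fy'],c['cy']],[0,0,1]])
    p=cv2.undistortPoints(np.array([[[u,v]]],float),K,np.array(c['dist_coeffs'],float))[0,0]
    R=np.array(c['R']);t=np.array(c['t'])
    d=R.T@np.array([p[0],p[1],1]);o=-R.T@t
    return (o+d*(z-o[2])/d[2]).round(1)
def proj(c,X):
    K=np.array([[c['fx'],0,c['cx']],[0,c['fy'],c['cy']],[0,0,1]])
    return cv2.projectPoints(np.array(X,float).reshape(-1,3),cv2.Rodrigues(np.array(c['R'],float))[0],np.array(c['t'],float),K,np.array(c['dist_coeffs'],float))[0][:,0].round(1)
def st():
    s=ctrl.read_state(); print({k:np.round(s[k],3).tolist() for k in ('clock','eef_pos','tool_rot','force','width','qpos')})
E
python3 - <<'E'
from h import *
st()
snap('top','top0',None,1.5)
snap('scene','scene0',None,1.5)
for n in('top','scene','wrist'):
    c=ctrl.get_calibration(n);print(n,(-np.array(c['R']).T@np.array(c['t'])).round(),np.round(c['R'],2).tolist(),c['fx'])
E
```

```text
pics
{'clock': 0.0, 'eef_pos': [232.315, -606.405, 230.392], 'tool_rot': [-3.14, 0.0, 0.366], 'force': [0.118, 0.525, 0.204], 'width': 85.32, 'qpos': [1.139, 0.629, 0.038, 1.518, -0.027, 0.996, -0.02]}
top [ 375.   -4. 1019.] [[-0.01, -1.0, 0.0], [-0.99, 0.01, -0.17], [0.17, -0.01, -0.99]] 384.2368553982289
scene [-196. -599.  901.] [[0.61, -0.79, -0.01], [-0.52, -0.39, -0.76], [0.6, 0.47, -0.65]] 368.0425615378802
wrist [ 307. -579.  373.] [[0.36, -0.93, -0.0], [-0.89, -0.34, 0.31], [-0.29, -0.11, -0.95]] 335.5857116052745
```

View pics/top0.png

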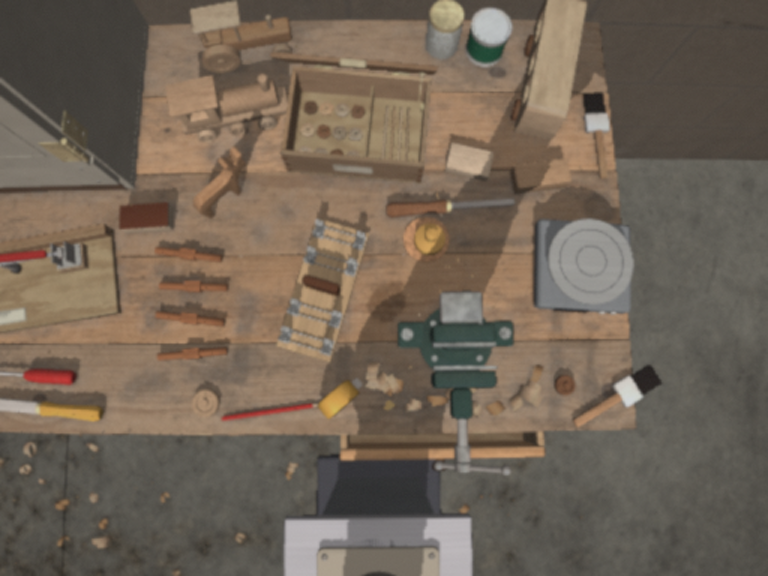

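View pics/scene0.png

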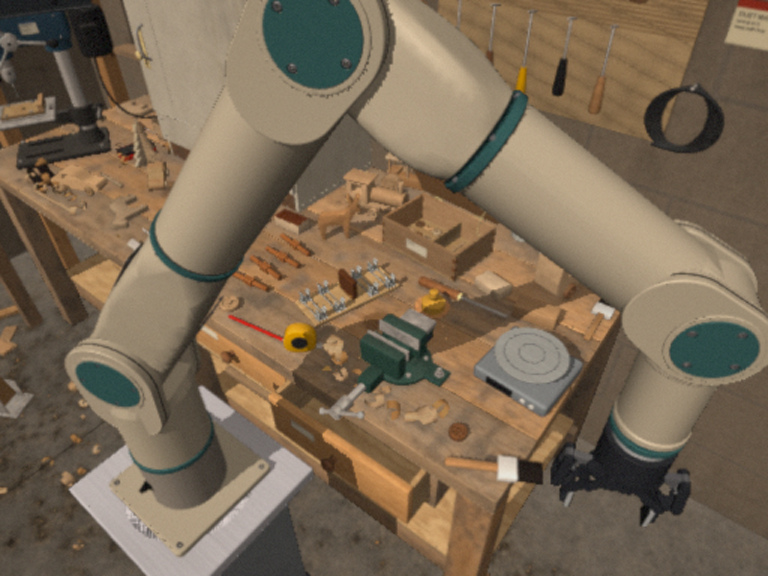

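The top view (1.5x) shows four axles at about (190,254), (194,286), (190,318) and (193,353). The carrier is centred near (322,286), the check weight near (428,237), and the pan at (591,260). The wheel is at (205,402) and the deer at (220,180). The scene view agrees.

Run:
```python
from h import *
c=cal('top0')
for n,u,v,z in [('pan',591,260,70),('cw knob',430,232,45),('cork',426,238,5),('fin',322,285,66),('ax0',190,254,18),('ax1',194,286,18),('ax2',190,318,18),('ax3',193,353,18),('wheel',205,402,14),('deer',220,180,60)]:
    print(n,pt(c,u/1.5,v/1.5,z))
view('top0',(95,120,345,270),3.2,'crop0')
```

```text
pan [ 576.4 -370.4   70. ]
cw knob [634.1 -98.4  45. ]
cork [633.6 -94.7   5. ]
fin [538.6  87.3  66. ]
ax0 [605.7 329.7  18. ]
ax1 [547.4 319.8  18. ]
ax2 [490.3 324.5  18. ]
ax3 [429.  316.7  18. ]
wheel [344.7 294.   14. ]
deer [728.7 269.   60. ]
```

View pics/crop0.png

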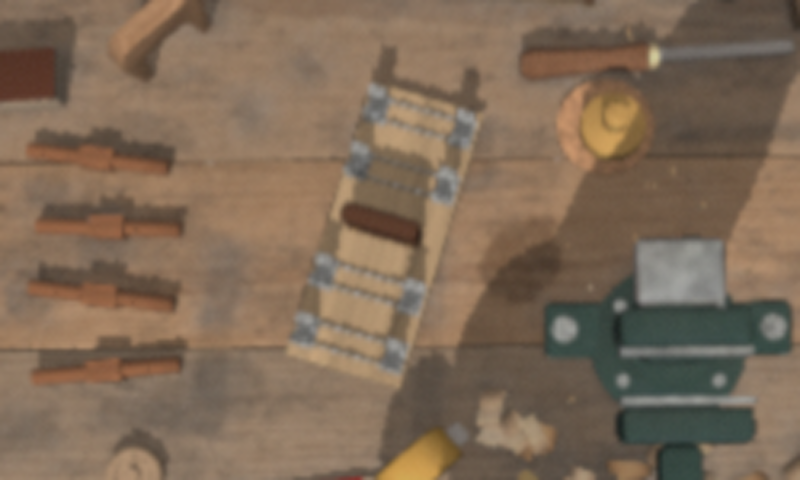

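```bash
python3 -m pendant '[[0.40,0.51,0,0,0,0.92,1],[0.40,0.51,0,0,0,0.92,1],[0.40,0.51,0,0,0,0.92,1],[0.40,0.51,0,0,0,0.92,1],[0.40,0.51,0,0,0,0.92,1],[0.40,0.51,0,0,0,0.92,1],[0.40,0.51,0,0,0,0.92,1],[0.40,0.51,0,0,0,0.92,1]]'
python3 -m pendant '[[0.20,0.255,-0.03,0,0,0,1],[0.20,0.255,-0.03,0,0,0,1],[0.20,0.255,-0.03,0,0,0,1],[0.20,0.255,-0.03,0,0,0,1]]'; python3 -c "
from h import *
st()"
```

```text
clock: 0.9
eef_pos: [480.0, -290.6, 231.1]
tool_rot: [-3.141, -0.0, 1.286]
force: [1.2, -0.1, 0.1]
width: 85.4
clock: 1.3
eef_pos: [603.0, -133.9, 212.4]
tool_rot: [-3.141, 0.0, 1.286]
force: [0.9, -0.8, -0.0]
width: 85.3
{'clock': 1.3, 'eef_pos': [603.018, -133.89, 212.366], 'tool_rot': [-3.141, 0.0, 1.286], 'force': [0.899, -0.764, -0.013], 'width': 85.296, 'qpos': [0.31, 0.608, -0.222, 1.628, 0.159, 0.923, -0.255]}
```

```bash
python3 -m pendant '[[0.0,0,0,0,0,0,1],[0,0,0,0,0,0,1]]'
python3 - <<'E'
from h import *
snap('wrist','w0',None,1.5)
E
```

```text
clock: 1.5
eef_pos: [602.4, -133.7, 212.0]
tool_rot: [-3.14, -0.0, 1.289]
force: [-0.6, -1.1, -0.7]
width: 85.8
```

View pics/w0.png

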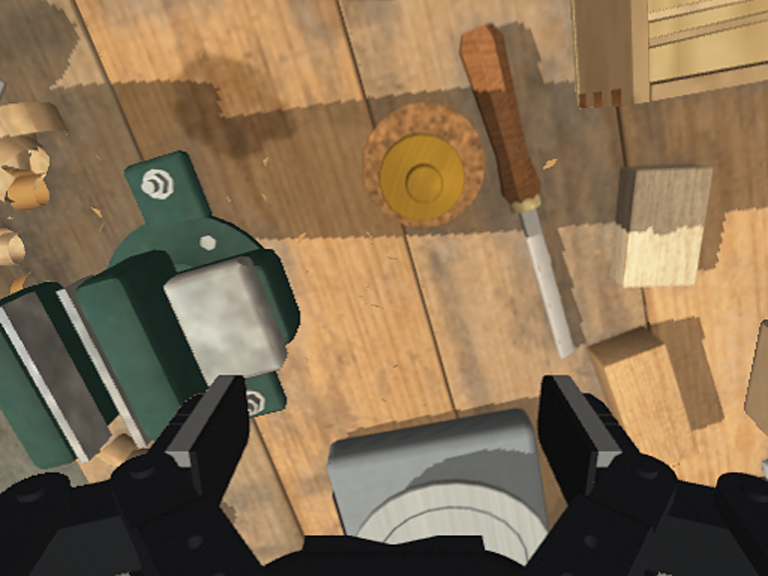

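The wrist view shows the cork centred at (423,163), with the knob at (424,183). The pan lies at the bottom, and the vise at left and the chisel at right are clear of it.

Run:
```python
from h import *
c=cal('w0')
for n,u,v,z in [('cork',423,163,5),('knob',424,183,52),('bodytop',422,178,26)]:print(n,pt(c,u/1.5,v/1.5,z))
t=cal('top0')
print('top knob',pt(t,95+622/3.2,120+114/3.2,52),'cork',pt(t,95+604/3.2,120+127/3.2,4))
# pan from top: ellipse fit of rim: outer ring extremes
print('pan',[pt(t,u/1.5,v/1.5,70) for u,v in [(548,262),(634,262),(591,220),(591,304),(591,260)]])
```

```text
cork [636.3 -91.8   5. ]
knob [632.4 -98.7  52. ]
bodytop [632.6 -98.7  26. ]
top knob [ 629.6 -104.8   52. ] cork [631.  -94.1   4. ]
pan [array([ 573.5, -295.5,   70. ]), array([ 572.4, -445.9,   70. ]), array([ 647.1, -375.9,   70. ]), array([ 500.8, -364.8,   70. ]), array([ 576.4, -370.4,   70. ])]
```

```bash
python3 -m pendant '[[0.03,0.035,-0.04,0,0,0,0.2],[0.03,0.035,-0.08,0,0,0,0.2],[0.03,0.035,-0.12,0,0,0,0.2],[0.03,0.035,-0.15,0,0,0,0.2],[0.03,0.035,-0.165,0,0,0,0.2],[0.03,0.035,-0.18,0,0,0,0.2],[0.03,0.035,-0.18,0,0,0,0.2]]'
```

```text
clock: 2.25
eef_pos: [631.3, -101.6, 31.8]
tool_rot: [-3.14, 0.001, 1.284]
force: [-0.5, -0.0, -0.3]
width: 51.3
```

```bash
python3 -m pendant '[[0,0,0,0,0,0,-1],[0,0,0,0,0,0,-1],[0,0,0,0,0,0,-1],[0,0,0,0,0,0,-1],[0,0,0,0,0,0,-1],[0,0,0,0,0,0,-1]]'; python3 -m pendant '[[0,0,0.02,0,0,0,-1],[0,0,0.05,0,0,0,-1],[0,0,0.09,0,0,0,-1],[0,0,0.09,0,0,0,-1]]'
```

```text
clock: 2.85
eef_pos: [633.0, -100.7, 34.7]
tool_rot: [3.14, -0.0, 1.286]
force: [-2.9, 0.6, 6.4]
width: 19.7
clock: 3.25
eef_pos: [636.4, -100.9, 128.5]
tool_rot: [3.131, -0.002, 1.286]
force: [1.5, 0.2, -2.5]
width: 18.9
```

```bash
python3 -m pendant '[[-0.005,-0.03,0.02,0,0,0,-1],[-0.015,-0.07,0.02,0,0,0,-1],[-0.025,-0.115,0.02,0,0,0,-1],[-0.035,-0.16,0.02,0,0,0,-1],[-0.045,-0.205,0.02,0,0,0,-1],[-0.055,-0.245,0.02,0,0,0,-1],[-0.06,-0.265,0.02,0,0,0,-1],[-0.06,-0.27,0.02,0,0,0,-1]]';python3 -m pendant '[[0,0,0,0,0,0,-1],[0,0,0,0,0,0,-1]]'
python3 - <<'E'
from h import *
snap('wrist','w1',None,1.5)
st()
E
```

```text
clock: 4.05
eef_pos: [569.0, -375.5, 141.5]
tool_rot: [-3.139, 0.003, 1.28]
force: [-0.0, 0.3, -5.0]
width: 19.4
clock: 4.25
eef_pos: [573.1, -367.9, 142.3]
tool_rot: [-3.141, -0.002, 1.288]
force: [1.1, -0.5, -3.5]
width: 19.1
{'clock': 4.3, 'eef_pos': [573.309, -367.651, 142.523], 'tool_rot': [-3.141, -0.002, 1.289], 'force': [0.019, 0.283, -3.805], 'width': 19.274, 'qpos': [0.66, 0.777, -0.234, 1.497, 0.208, 0.893, 0.079]}
```

View pics/w1.png

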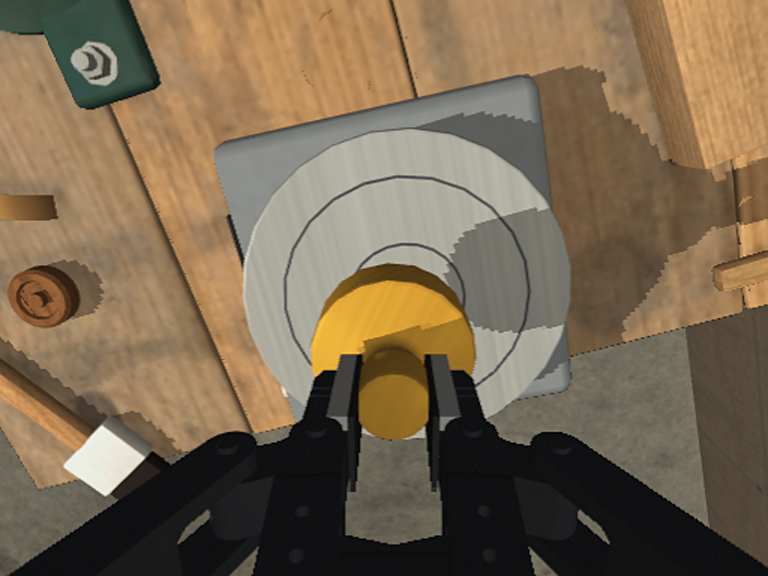

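The held weight looks upright, with its body spanning x 311–476. The pan's rim runs from x 244 to 570 with its top at y 128. The 110 mm ring runs from x 285 to 529 with its top at y 176.

Run:
```python
from h import *
from scipy.optimize import least_squares
c=cal('w1'); a=np.linspace(0,2*np.pi,181)
def circ(x,y,z,r): return proj(c,np.c_[x+r*np.cos(a),y+r*np.sin(a),0*a+z])*1.5
def ext(p): return p[:,0].min(),p[:,0].max(),p[:,1].min()
def f(q): 
    o=[]
    for r,m in((75,(244,570.5,128)),(55,(285,529,176)),(26,(354.5,465,243))): o+=list(np.subtract(ext(circ(q[0],q[1],70,r)),m))
    return o
r=least_squares(f,[574,-370]);print('pan',r.x,np.round(r.fun,1))
# weight: bottom circle top edge 264; body overall extremes
def g(q):
    b=circ(q[0],q[1],q[2],28);t=circ(q[0],q[1],q[2]+21,28)
    return [ext(t)[0]-311,ext(t)[1]-476,ext(b)[2]-264, ext(circ(q[0],q[1],q[2]+43,11))[0]-357,ext(circ(q[0],q[1],q[2]+43,11))[1]-430]
r=least_squares(g,[574,-368,115]);print('w',r.x,np.round(r.fun,1))
print(ext(circ(r.x[0],r.x[1],r.x[2]+21,28)))
```

```text
pan [ 574. -370.] [-15.1 -10.5   4.6 -11.7 -13.5   5.9 -17.3 -13.5   5.9]
w [ 574. -368.  115.] [-3.   2.2  5.4 -2.1  1.2]
(np.float64(307.95000000000005), np.float64(478.20000000000005), np.float64(288.6))
```

```bash
sed -i 's/\[:,0\].round(1)/[:,0]/' h.py
python3 - <<'E'
from h import *
from scipy.optimize import least_squares
c=cal('w1'); a=np.linspace(0,2*np.pi,181)
def circ(x,y,z,r): return proj(c,np.c_[x+r*np.cos(a),y+r*np.sin(a),0*a+z])*1.5
def ext(p): return p[:,0].min(),p[:,0].max(),p[:,1].min()
def f(q): 
    o=[]
    for r,m in((75,(244,570.5,128)),(55,(285,529,176)),(26,(354.5,465,243))): o+=list(np.subtract(ext(circ(q[0],q[1],70,r)),m))
    return o
r=least_squares(f,[574,-370]);print('pan',r.x,np.round(r.fun,1))
def g(q):
    b=circ(q[0],q[1],q[2],28);t=circ(q[0],q[1],q[2]+21,28)
    return [ext(t)[0]-311,ext(t)[1]-476,ext(b)[2]-264, ext(circ(q[0],q[1],q[2]+43,11))[0]-357,ext(circ(q[0],q[1],q[2]+43,11))[1]-430]
r=least_squares(g,[574,-368,115]);print('w',r.x,np.round(r.fun,1))
E
```

```text
pan [ 580.50033136 -369.61213656] [-1.9  3.6 -1.   1.5  0.5  0.7 -3.9  0.2  1. ]
w [ 574.20029353 -367.77429318  109.04434257] [ 0.2 -0.2  0.  -0.3  0.3]
```

```bash
python3 -m pendant '[[0.005,-0.002,-0.01,0,0,0,-1],[0.005,-0.002,-0.02,0,0,0,-1],[0.005,-0.002,-0.03,0,0,0,-1],[0.005,-0.002,-0.034,0,0,0,-1],[0.005,-0.002,-0.038,0,0,0,-1],[0.005,-0.002,-0.041,0,0,0,-1],[0.005,-0.002,-0.041,0,0,0,-1]]'
```

```text
clock: 5.0
eef_pos: [577.1, -372.5, 101.5]
tool_rot: [-3.141, -0.0, 1.286]
force: [-0.2, 0.5, -4.6]
width: 19.2
```

```bash
python3 -m pendant '[[0,0,-0.003,0,0,0,-1],[0,0,-0.006,0,0,0,-1],[0,0,-0.006,0,0,0,-1]]'
```

```text
clock: 5.3
eef_pos: [577.7, -372.9, 96.2]
tool_rot: [3.14, 0.0, 1.286]
force: [-0.3, -1.2, -0.5]
width: 18.7
```

```bash
python3 -m pendant '[[0,0,-0.003,0,0,0,-1],[0,0,-0.003,0,0,0,-0.2],[0,0,-0.003,0,0,0,0.2],[0,0,-0.003,0,0,0,0.2],[0,0,0.03,0,0,0,0.2],[0,0,0.06,0,0,0,0.2],[0,0,0.06,0,0,0,0.2]]'
python3 - <<'E'
from h import *
snap('wrist','w2',None,1.5)
E
```

```text
clock: 6.0
eef_pos: [580.3, -374.1, 160.9]
tool_rot: [3.133, 0.002, 1.286]
force: [0.4, 0.8, 0.4]
width: 51.4
```

View pics/w2.png

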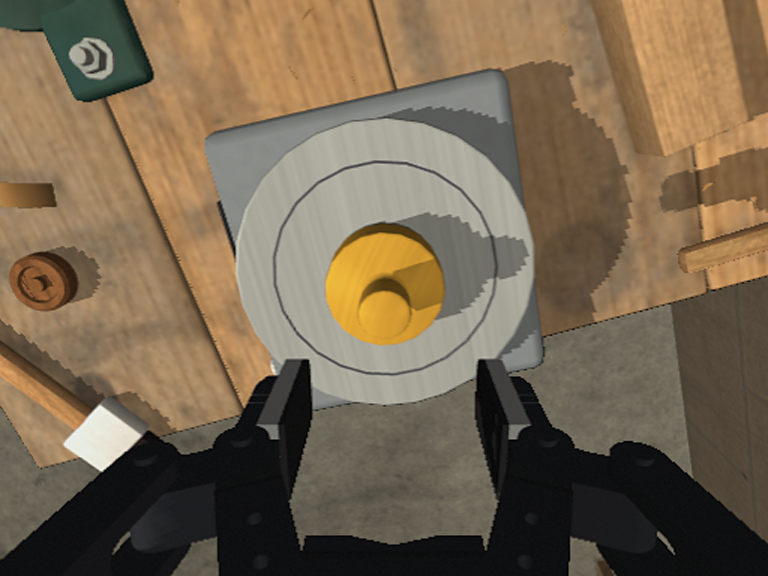

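The released weight stands upright and covers the inner ring. The 110 mm ring spans x 273–497 and y 161–375. The weight's body spans x 325–444, with its far bottom edge at y≈222.

```bash
python3 -m pendant '[[0,0,0,0,0,0,0.2],[0,0,0,0,0,0,0.2],[0,0,0,0,0,0,0.2],[0,0,0,0,0,0,0.2],[0,0,0,0,0,0,0.2],[0,0,0,0,0,0,0.2],[0,0,0,0,0,0,0.2],[0,0,0,0,0,0,0.2]]'
python3 - <<'E'
from h import *
from scipy.optimize import least_squares
c=cal('w2'); a=np.linspace(0,2*np.pi,181)
def circ(x,y,z,r): return proj(c,np.c_[x+r*np.cos(a),y+r*np.sin(a),0*a+z])*1.5
def ext(p): return np.array([p[:,0].min(),p[:,0].max(),p[:,1].min(),p[:,1].max()])
r=least_squares(lambda q:np.r_[ext(circ(*q,64,55))-(273,497,161,375),ext(circ(*q,64,75))-(237,534,118,404)],[578,-370]);print('pan',r.x,r.fun.round(1))
r=least_squares(lambda q:np.r_[ext(circ(*q,85,28))[[0,1,3]]-(325,444,346),ext(circ(*q,64,28))[2]-222],[578,-370]);print('w',r.x,r.fun.round(1))
r=least_squares(lambda q:ext(circ(*q,107,11))-(357,411,276,339),[578,-370]);print('knob',r.x,r.fun.round(1))
E
```

```text
clock: 6.85
eef_pos: [577.3, -372.6, 155.9]
tool_rot: [3.142, -0.0, 1.286]
force: [-0.7, -0.8, -0.2]
width: 51.1
pan [ 579.70731809 -369.51257316] [ 1.6 -0.9  0.9 -1.3 -3.1  2.5 -1.4  2.6]
w [ 579.05224373 -370.42801684] [-1.6  1.6  0.5 -0.4]
knob [ 579.0599319 -370.1057878] [ 0.6 -0.6  6.6 -7.1]
```

```bash
python3 -m pendant '[[0,0,0,0,0,0,0.2],[0,0,0,0,0,0,0.2],[0,0,0,0,0,0,0.2],[0,0.001,-0.03,0,0,0,0.2],[0,0.001,-0.05,0,0,0,0.2],[0,0.001,-0.065,0,0,0,0.2],[0,0.001,-0.065,0,0,0,0.2],[0,0.001,-0.065,0,0,0,-1]]';  python3 -m pendant '[[0,0,0,0,0,0,-1],[0,0,0,0,0,0,-1],[0,0,0,0,0,0,-1],[0,0,0,0,0,0,-1]]';  python3 -m pendant '[[0,0,0.02,0,0,0,-1],[0,0,0.05,0,0,0,-1],[0,0,0.07,0,0,0,-1],[0,0,0.07,0,0,0,-1]]'
```

```text
clock: 7.65
eef_pos: [577.6, -371.8, 91.2]
tool_rot: [3.141, 0.0, 1.286]
force: [0.2, -0.9, -0.8]
width: 38.2
clock: 8.05
eef_pos: [578.1, -372.0, 91.7]
tool_rot: [3.139, 0.0, 1.286]
force: [1.3, -0.1, -0.2]
width: 19.1
clock: 8.45
eef_pos: [578.8, -372.3, 163.5]
tool_rot: [3.137, 0.001, 1.286]
force: [0.7, -0.8, -3.7]
width: 18.8
```

```bash
python3 -m pendant '[[0.006,0.03,0,0,0,0,-1],[0.016,0.075,0,0,0,0,-1],[0.026,0.12,0,0,0,0,-1],[0.035,0.165,0,0,0,0,-1],[0.044,0.21,0,0,0,0,-1],[0.053,0.25,0,0,0,0,-1],[0.058,0.272,0,0,0,0,-1],[0.058,0.279,0,0,0,0,-1]]';python3 -m pendant '[[0,0,-0.02,0,0,0,-1],[0,0,-0.05,0,0,0,-1],[0,0,-0.08,0,0,0,-1],[0,0,-0.10,0,0,0,-1],[0,0,-0.115,0,0,0,-1],[0,0,-0.12,0,0,0,-1],[0,0,-0.12,0,0,0,-1]]'
python3 - <<'E'
from h import *
snap('wrist','w3',None,1.5)
E
```

```text
clock: 9.25
eef_pos: [634.9, -87.1, 159.1]
tool_rot: [-3.138, -0.003, 1.292]
force: [0.3, 0.8, -4.4]
width: 19.2
clock: 9.95
eef_pos: [634.7, -93.2, 40.1]
tool_rot: [-3.14, 0.001, 1.285]
force: [-0.1, -0.1, -3.2]
width: 19.2
```

View pics/w3.png

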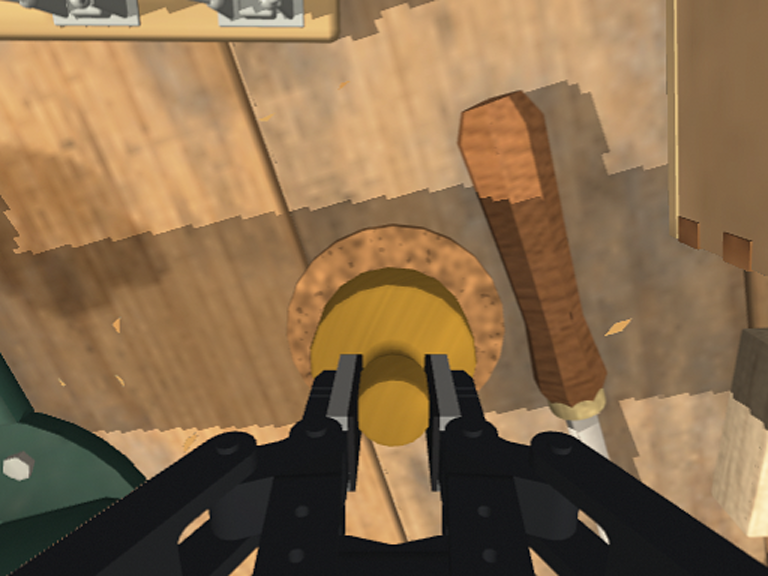

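The weight hangs upright over the cork, with an even rim of cork round it. I'll lower and release.

```bash
python3 -m pendant '[[0,0,-0.004,0,0,0,-1],[0,0,-0.008,0,0,0,-1],[0,0,-0.008,0,0,0,-1]]'
```

```text
clock: 10.3
eef_pos: [635.8, -92.6, 33.3]
tool_rot: [3.14, -0.0, 1.286]
force: [-0.3, 0.2, -3.8]
width: 19.3
```

```bash
python3 -m pendant '[[0,0,-0.003,0,0,0,-1],[0,0,-0.003,0,0,0,-1]]';python3 -m pendant '[[0,0,0,0,0,0,-0.2],[0,0,0,0,0,0,0.2],[0,0,0,0,0,0,0.2],[0,0,0.03,0,0,0,0.2],[0,0,0.08,0,0,0,0.2],[0,0,0.13,0,0,0,0.2],[0,0,0.18,0,0,0,0.2],[0,0,0.18,0,0,0,0.2]]'
```

```text
clock: 10.5
eef_pos: [635.8, -92.6, 33.1]
tool_rot: [3.14, 0.0, 1.286]
force: [-6.0, 0.7, 15.9]
width: 19.2
clock: 11.3
eef_pos: [640.3, -92.7, 217.7]
tool_rot: [3.127, -0.003, 1.286]
force: [1.3, 0.8, 1.3]
width: 51.2
```

```bash
python3 -m pendant '[[-0.02,0.03,0,0,0,0,0.2],[-0.045,0.07,0,0,0,0,0.2],[-0.07,0.11,0,0,0,0,0.2],[-0.09,0.14,0,0,0,0,0.2],[-0.098,0.15,0,0,0,0,0.2],[-0.098,0.15,0,0,0,0,0.2],[-0.098,0.15,0,0,0,0,0.2]]'
python3 - <<'E'
from h import *
st()
snap('wrist','w4',None,1.5)
E
```

```text
clock: 12.0
eef_pos: [538.2, 56.0, 209.7]
tool_rot: [3.141, 0.001, 1.285]
force: [0.8, 0.3, 0.0]
width: 51.1
{'clock': 12.0, 'eef_pos': [538.188, 55.996, 209.729], 'tool_rot': [3.141, 0.001, 1.285], 'force': [0.778, 0.31, 0.05], 'width': 51.116, 'qpos': [0.005, 0.507, -0.238, 1.843, 0.16, 0.809, -0.601]}
```

View pics/w4.png

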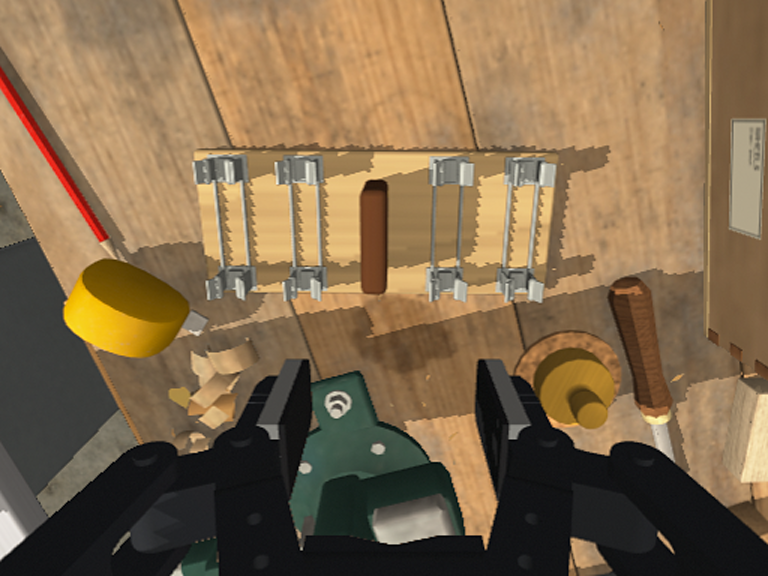

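The carrier lies nearly square in the wrist view, with base corners near (194,150) and (558,152) and the fin at x≈374. The weight stands on the cork at right. I'll enlarge the carrier.

Run:
```python
from h import *
view('w4',(120,90,386,210),3,'c4')
```

```text
(no output)
```

View pics/c4.png

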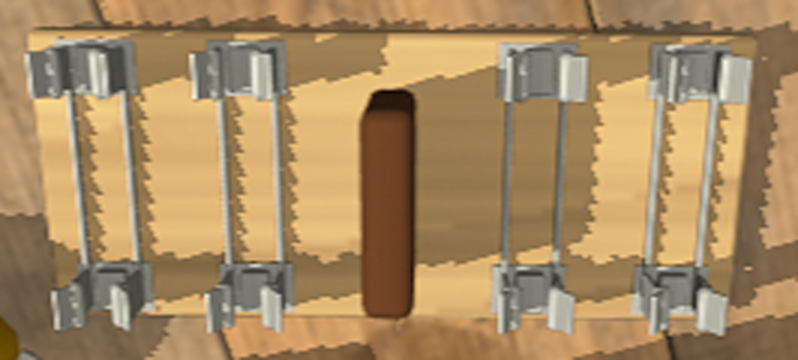

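Run:
```python
from h import *
from scipy.optimize import least_squares
c=cal('w4')
L=np.array([[-8,32,66],[8,32,66],[8,-32,66],[-8,-32,66],[-121,50,12],[121,50,12],[121,-50,12],[-121,-50,12]],float)
P=np.array([[360,110],[414,110],[413,317],[361,317],[30,30],[757,35],[738,318],[52,314]])/3+[120,90]
def W(q): 
    s,k=np.sin(q[2]),np.cos(q[2]); return np.c_[q[0]+k*L[:,0]-s*L[:,1],q[1]+s*L[:,0]+k*L[:,1],L[:,2]+(q[3] if len(q)>3 else 0)]
for x0 in([538,87,-.28],[538,87,-.28,0]):
    r=least_squares(lambda q:(proj(c,W(q))-P).ravel(),x0,loss='soft_l1');print(r.x.round(3));print((proj(c,W(r.x))-P).round(1).tolist())
a=np.linspace(0,6.28,181)
def ext(q,z,R): p=proj(c,np.c_[q[0]+R*np.cos(a),q[1]+R*np.sin(a),0*a+z])*1.5; return np.array([p[:,0].min(),p[:,0].max(),p[:,1].min(),p[:,1].max()])
print('cork',least_squares(lambda q:(ext(q,5,42)-(515,621,330,427))[:3],[636,-92]).x)
print('wt knob',pt(c,592/1.5,407/1.5,50),'bodytop',pt(c,575/1.5,388/1.5,26))
t=cal('top0');print('fin top cam',pt(t,95+381/3.2,120+222/3.2,66))
```

```text
[ 5.30779e+02  6.70560e+01 -2.93000e-01]
[[-0.6, -0.8], [0.3, -0.7], [0.4, 1.6], [0.1, 1.5], [-2.5, -0.8], [1.4, -0.7], [-2.5, 0.7], [1.1, 0.6]]
[ 5.30501e+02  6.63350e+01 -2.93000e-01 -4.17100e+00]
[[-0.3, -0.5], [0.3, -0.4], [0.4, 0.8], [0.3, 0.7], [-0.8, -0.3], [-0.0, -0.1], [-3.7, 0.1], [2.4, -0.0]]
cork [637.07791774 -92.58734353]
wt knob [639.5 -88.9  50. ] bodytop [636.4 -87.1  26. ]
fin top cam [540.2  88.9  66. ]
```

```bash
python3 -m pendant '[[-0.002,0.03,0,0,0,0,0.2],[-0.007,0.07,0,0,0,0,0.2],[-0.012,0.115,0,0,0,0,0.2],[-0.017,0.16,0,0,0,0,0.2],[-0.02,0.2,0,0,0,0,0.2],[-0.023,0.23,0,0,0,0,0.2],[-0.023,0.24,0,0,0,0,0.2],[-0.023,0.24,0,0,0,0,0.2]]'; python3 -m pendant '[[0,0,0,0,0,0,0.2],[0,0,0,0,0,0,0.2]]'
python3 - <<'E'
from h import *
st()
snap('wrist','w5',None,1.5)
E
```

```text
clock: 12.85
eef_pos: [515.1, 297.6, 209.4]
tool_rot: [3.141, 0.0, 1.286]
force: [-0.4, -0.4, 0.6]
width: 51.2
clock: 13.05
eef_pos: [515.4, 294.5, 209.7]
tool_rot: [3.141, 0.002, 1.282]
force: [-0.3, -1.0, -0.2]
width: 51.2
{'clock': 13.05, 'eef_pos': [515.389, 294.512, 209.696], 'tool_rot': [3.141, 0.002, 1.282], 'force': [-0.327, -0.95, -0.199], 'width': 51.206, 'qpos': [-0.419, 0.578, -0.232, 1.7, 0.166, 0.884, -1.01]}
```

View pics/w5.png

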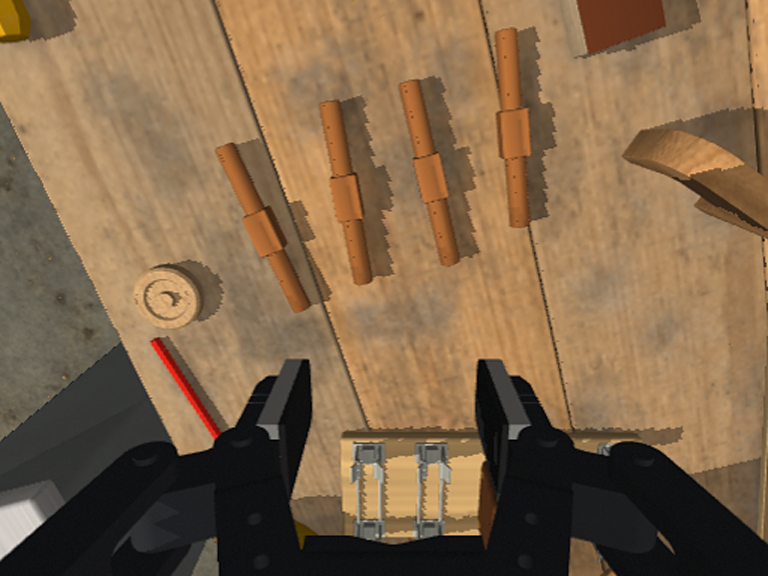

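Four axles are visible, with blocks at (265,231), (346,197), (431,177) and (513,133). The wheel at (168,296) and the deer at right are clear of them.

Run:
```python
from h import *
c=cal('w5')
for n,b,e1,e2 in [('A',(265,231),(228,149),(303,308)),('B',(346,197),(329,103),(363,282)),('C',(431,177),(410,83),(450,263)),('D',(513,133),(506,30),(519,225))]:
    B=pt(c,b[0]/1.5,b[1]/1.5,17);p=pt(c,e1[0]/1.5,e1[1]/1.5,11);q=pt(c,e2[0]/1.5,e2[1]/1.5,11)
    d=p-q;y=np.arctan2(d[1],d[0]); print(n,B,'mid',((p+q)/2).round(1),'len',np.linalg.norm(d).round(1),'axle ang',y.round(3),'dyaw',(y-1.286).round(3))
ex=np.array([.957,-.289]);
for x in(-98,-48,48,98):print(x,(np.array([530.8,67.])+x*ex).round(1))
```

```text
A [434.7 324.1  17. ] mid [434.  321.8  11. ] len 119.8 axle ang 1.65 dyaw 0.364
B [494.6 330.3  17. ] mid [494.2 329.2  11. ] len 121.9 axle ang 1.443 dyaw 0.157
C [552.1 326.9  17. ] mid [552.2 325.5  11. ] len 121.8 axle ang 1.526 dyaw 0.24
D [609.6 338.8  17. ] mid [610.8 338.2  11. ] len 122.7 axle ang 1.424 dyaw 0.138
-98 [437.   95.3]
-48 [484.9  80.9]
48 [576.7  53.1]
98 [624.6  38.7]
```

```bash
python3 -m pendant '[[-0.021,0.036,-0.04,0,0,0.157,-0.05],[-0.021,0.036,-0.09,0,0,0.157,-0.05],[-0.021,0.036,-0.14,0,0,0.157,-0.05],[-0.021,0.036,-0.17,0,0,0.157,-0.05],[-0.021,0.036,-0.19,0,0,0.157,-0.05],[-0.021,0.036,-0.203,0,0,0.157,-0.05],[-0.021,0.036,-0.203,0,0,0.157,-0.05]]';  python3 -m pendant '[[0,0,0,0,0,0,-1],[0,0,0,0,0,0,-1],[0,0,0,0,0,0,-1],[0,0,0,0,0,0,-1],[0,0,0,0,0,0,-1]]'
```

```text
clock: 13.8
eef_pos: [492.9, 332.0, 5.6]
tool_rot: [-3.14, 0.002, 1.442]
force: [-0.6, 0.5, 0.0]
width: 40.7
clock: 14.3
eef_pos: [494.4, 334.0, 8.5]
tool_rot: [3.139, -0.002, 1.443]
force: [-0.6, -0.7, 7.0]
width: 15.9
```

```bash
python3 -m pendant '[[0,0,0.03,0,0,0,-1],[0,0,0.07,0,0,0,-1],[0,0,0.11,0,0,0,-1],[0,-0.04,0.12,0,0,-0.1,-1],[-0.002,-0.08,0.12,0,0,-0.165,-1],[-0.004,-0.12,0.12,0,0,-0.165,-1],[-0.006,-0.16,0.12,0,0,-0.165,-1],[-0.008,-0.2,0.12,0,0,-0.165,-1]]';  python3 -m pendant '[[-0.001,-0.025,-0.01,0,0,0,-1],[-0.002,-0.04,-0.03,0,0,0,-1],[-0.002,-0.051,-0.05,0,0,0,-1],[-0.002,-0.051,-0.05,0,0,0,-1],[-0.002,-0.051,-0.05,0,0,0,-1]]'
python3 - <<'E'
from h import *
st()
snap('wrist','w6',None,1.5)
E
```

```text
clock: 15.1
eef_pos: [485.2, 132.0, 127.5]
tool_rot: [3.14, -0.001, 1.278]
force: [1.1, -1.0, -0.8]
width: 16.3
clock: 15.6
eef_pos: [483.4, 83.0, 77.3]
tool_rot: [3.141, -0.001, 1.278]
force: [0.7, -0.3, -0.7]
width: 15.9
{'clock': 15.6, 'eef_pos': [483.445, 82.985, 77.317], 'tool_rot': [3.141, -0.001, 1.278], 'force': [0.69, -0.29, -0.665], 'width': 15.891, 'qpos': [-0.098, 0.661, -0.19, 2.083, 0.285, 0.422, -0.803]}
```

View pics/w6.png

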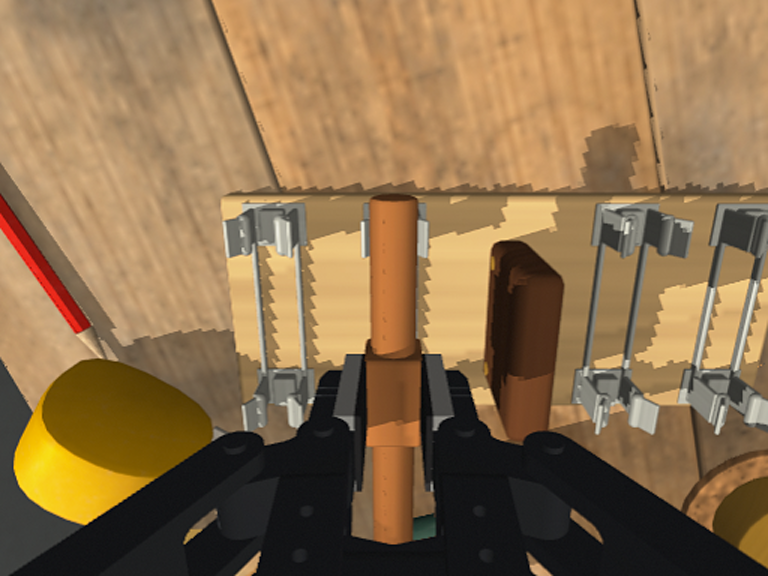

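The held axle is centred over the clip (axle column ≈394, clip lips 362–428). I'll check the projection numerically.

Run:
```python
from h import *
c=cal('w6'); s=np.array([483.4,83.0]); tx=np.array([np.cos(1.278),np.sin(1.278)])
# clip far: local y=+38, z=41 lips
C=np.array([530.8,67.]);ex=np.array([.957,-.289]);ey=np.array([.289,.957])
for z,l in((41,-55),(41,-38),(41,-31)): print(z,l,proj(c,np.r_[C-48*ex+l*0*ex+abs(l)*ey,z])*1.5)
for z in(12,41):
  for d in(-7,0,7):print('clip',z,d,proj(c,np.r_[C+(-48+d)*ex+38*ey,z])*1.5)
print('base far edge',proj(c,np.r_[C-121*ex+50*ey,12])*1.5,'obs 224,193')
for d in(50,56,62):print('axle end',d,proj(c,np.r_[s+d*tx,77+7])*1.5,'obs top of end ~ (394,197)')
for d in(15,10,):print('block far end',d,proj(c,np.r_[s+d*tx,77+9])*1.5,'obs (394,352)')
```

```text
41 -55 [[396.05634592 193.66048668]]
41 -38 [[395.91767427 240.60484528]]
41 -31 [[395.86280138 259.16430743]]
clip 12 -7 [[378.79947304 224.51318476]]
clip 12 0 [[395.51968284 224.52996975]]
clip 12 7 [[412.2394452  224.54719472]]
clip 41 -7 [[376.67804994 240.58571388]]
clip 41 0 [[395.91767427 240.60484528]]
clip 41 7 [[415.15669358 240.62439395]]
base far edge [[218.1719091 195.6225454]] obs 224,193
axle end 50 [[389.51732049 228.47359436]] obs top of end ~ (394,197)
axle end 56 [[389.48374831 206.65591338]] obs top of end ~ (394,197)
axle end 62 [[389.44929979 184.23920283]] obs top of end ~ (394,197)
block far end 15 [[389.65607194 347.86843878]] obs (394,352)
block far end 10 [[389.68048978 363.30006504]] obs (394,352)
```

```bash
python3 -m pendant '[[0.0005,0,-0.02,0,0,0,-1],[0.0005,0,-0.032,0,0,0,-1],[0.0005,0,-0.036,0,0,0,-1],[0.0005,0,-0.04,0,0,0,-1],[0.0005,0,-0.044,0,0,0,-1],[0.0005,0,-0.048,0,0,0,-1],[0.0005,0,-0.05,0,0,0,-1],[0.0005,0,-0.051,0,0,0,-1]]'; python3 -m pendant '[[0,0,0,0,0,0,-1],[0,0,0,0,0,0,-1]]'
```

```text
clock: 16.45
eef_pos: [483.9, 82.5, 25.8]
tool_rot: [3.141, -0.0, 1.278]
force: [-0.1, 0.2, -0.8]
width: 16.1
clock: 16.65
eef_pos: [483.8, 82.3, 25.9]
tool_rot: [3.142, 0.0, 1.278]
force: [0.6, -1.0, -0.5]
width: 15.8
```

```bash
python3 -m pendant '[[0,0,-0.0015,0,0,0,-1],[0,0,-0.003,0,0,0,-1],[0,0,-0.003,0,0,0,-1]]'
```

```text
clock: 16.95
eef_pos: [484.0, 82.3, 25.2]
tool_rot: [3.14, 0.0, 1.277]
force: [-4.9, -1.7, 25.9]
width: 16.3
```

```bash
python3 -m pendant '[[0,0,0.003,0,0,0,-1],[0,0,0.003,0,0,0,-0.2],[0,0,0.003,0,0,0,-0.2],[0,0,0.003,0,0,0,-0.2],[0,0,0.04,0,0,0,-0.2],[0,0,0.09,0,0,0,-0.2],[0,0,0.13,0,0,0,-0.2],[0,0,0.13,0,0,0,-0.2]]'
python3 - <<'E'
from h import *
st()
snap('wrist','w7',None,1.5)
view('w7',(120,90,420,290),2.6,'w7c')
E
```

```text
clock: 17.75
eef_pos: [487.1, 83.3, 157.3]
tool_rot: [3.133, -0.005, 1.277]
force: [1.6, 0.9, 0.1]
width: 34.5
{'clock': 17.75, 'eef_pos': [487.127, 83.279, 157.346], 'tool_rot': [3.133, -0.005, 1.277], 'force': [1.597, 0.897, 0.126], 'width': 34.455, 'qpos': [-0.038, 0.525, -0.27, 2.024, 0.236, 0.612, -0.759]}
```

View pics/w7c.png

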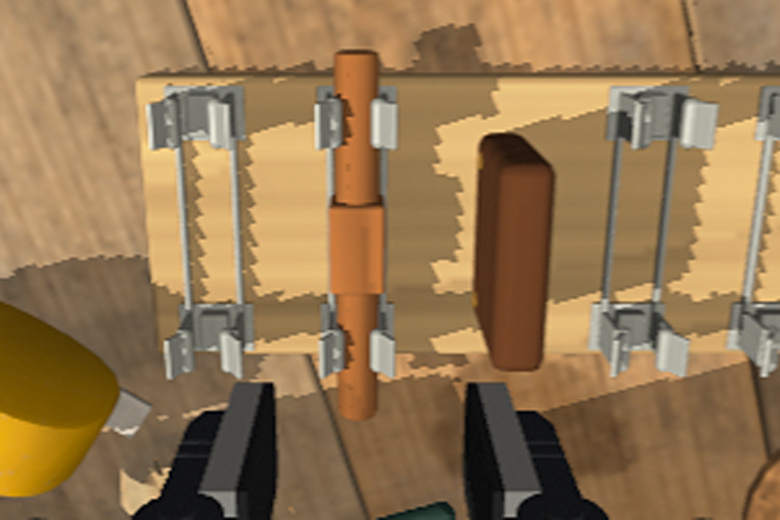

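The axle lies below the lips in both clips of place1, and the carrier is unmoved. Next is axle A.

```bash
python3 -m pendant '[[-0.005,0.03,0,0,0,0.1,-0.05],[-0.015,0.075,0,0,0,0.2,-0.05],[-0.025,0.12,0,0,0,0.3,-0.05],[-0.033,0.165,0,0,0,0.372,-0.05],[-0.041,0.205,0,0,0,0.372,-0.05],[-0.049,0.235,-0.02,0,0,0.372,-0.05],[-0.049,0.243,-0.05,0,0,0.372,-0.05],[-0.049,0.243,-0.09,0,0,0.372,-0.05]]'; python3 -m pendant '[[0,0,-0.03,0,0,0,-0.05],[0,0,-0.045,0,0,0,-0.05],[0,0,-0.055,0,0,0,-0.05],[0,0,-0.055,0,0,0,-0.05]]'
```

```text
clock: 18.6
eef_pos: [434.2, 328.4, 61.5]
tool_rot: [3.141, -0.003, 1.653]
force: [1.3, 0.3, 0.4]
width: 40.3
clock: 19.0
eef_pos: [433.4, 324.5, 5.8]
tool_rot: [-3.138, 0.002, 1.65]
force: [-0.6, 0.4, -0.4]
width: 40.4
```

```bash
python3 -m pendant '[[0.001,0,0.003,0,0,0,-0.05],[0.001,0,0.003,0,0,0,-1],[0.001,0,0.003,0,0,0,-1],[0.001,0,0.003,0,0,0,-1],[0.001,0,0.003,0,0,0,-1],[0.001,0,0.003,0,0,0,-1]]';  python3 -m pendant '[[0,0,0.03,0,0,0,-1],[0,0,0.07,0,0,0,-1],[0,0,0.11,0,0,0,-1],[0,-0.03,0.12,0,0,-0.1,-1],[0,-0.07,0.12,0,0,-0.2,-1],[0,-0.11,0.12,0,0,-0.3,-1],[0,-0.15,0.12,0,0,-0.372,-1],[0,-0.19,0.12,0,0,-0.372,-1]]'
```

```text
clock: 19.6
eef_pos: [436.6, 325.9, 12.3]
tool_rot: [3.14, -0.001, 1.649]
force: [-0.6, -0.8, 7.0]
width: 15.8
clock: 20.4
eef_pos: [435.9, 134.0, 131.6]
tool_rot: [3.14, -0.001, 1.276]
force: [1.0, -0.2, -0.8]
width: 15.6
```

```bash
python3 -m pendant '[[0,-0.02,-0.02,0,0,0.002,-1],[0,-0.035,-0.05,0,0,0.002,-1],[0,-0.037,-0.07,0,0,0.002,-1],[0,-0.037,-0.075,0,0,0.002,-1],[0,-0.037,-0.075,0,0,0.002,-1]]'
```

```text
clock: 20.9
eef_pos: [435.7, 98.8, 55.8]
tool_rot: [-3.141, -0.0, 1.28]
force: [-0.4, -0.2, -0.5]
width: 15.7
```

```bash
python3 -m pendant '[[0.001,0,-0.008,0,0,0,-1],[0.001,0,-0.013,0,0,0,-1],[0.001,0,-0.017,0,0,0,-1],[0.001,0,-0.021,0,0,0,-1],[0.001,0,-0.024,0,0,0,-1],[0.001,0,-0.027,0,0,0,-1],[0.001,0,-0.027,0,0,0,-1]]'
```

```text
clock: 21.6
eef_pos: [436.7, 98.8, 29.2]
tool_rot: [3.141, -0.0, 1.28]
force: [-1.2, -0.4, 4.6]
width: 15.9
```

```bash
python3 -m pendant '[[0,0,-0.002,0,0,0,-1],[0,0,-0.003,0,0,0,-1],[0,0,-0.003,0,0,0,-1]]'
```

```text
clock: 21.9
eef_pos: [436.8, 98.8, 28.7]
tool_rot: [3.139, -0.0, 1.281]
force: [-7.4, -0.3, 40.0]
width: 15.5
```

```bash
python3 -m pendant '[[0,0,0.003,0,0,0,-1],[0,0,0.003,0,0,0,-0.2],[0,0,0.003,0,0,0,-0.2],[0,0,0.003,0,0,0,-0.2],[0,0,0.04,0,0,0,-0.2],[0,0,0.09,0,0,0,-0.2],[0,0,0.13,0,0,0,-0.2],[0,0,0.13,0,0,0,-0.2]]';  python3 -m pendant '[[0.015,0.03,0,0,0,0.1,-0.05],[0.035,0.07,0,0,0,0.2,-0.05],[0.055,0.11,0,0,0,0.246,-0.05],[0.075,0.15,0,0,0,0.246,-0.05],[0.095,0.19,0,0,0,0.246,-0.05],[0.115,0.22,-0.02,0,0,0.246,-0.05],[0.115,0.229,-0.05,0,0,0.246,-0.05],[0.115,0.229,-0.09,0,0,0.246,-0.05]]'
```

```text
clock: 22.7
eef_pos: [439.8, 99.5, 159.8]
tool_rot: [3.134, -0.005, 1.279]
force: [0.8, 1.4, 0.3]
width: 33.9
clock: 23.5
eef_pos: [552.2, 330.9, 64.7]
tool_rot: [3.14, -0.003, 1.528]
force: [0.5, 1.0, 0.0]
width: 40.5
```

```bash
python3 -m pendant '[[0.0,0,-0.03,0,0,0,-0.05],[0.0,0,-0.045,0,0,0,-0.05],[0.0,0,-0.055,0,0,0,-0.05],[0.0,0,-0.055,0,0,0,-0.05]]';  python3 -m pendant '[[0,0,0,0,0,0,-1],[0,0,0,0,0,0,-1],[0,0,0,0,0,0,-1],[0,0,0,0,0,0,-1],[0,0,0,0,0,0,-1]]'; python3 -m pendant '[[0,0,0.03,0,0,0,-1],[0,0,0.07,0,0,0,-1],[0,0,0.11,0,0,0,-1],[0.004,-0.03,0.12,0,0,-0.1,-1],[0.009,-0.07,0.12,0,0,-0.2,-1],[0.014,-0.11,0.12,0,0,-0.246,-1],[0.019,-0.15,0.12,0,0,-0.246,-1],[0.024,-0.19,0.12,0,0,-0.246,-1]]'
```

```text
clock: 23.9
eef_pos: [551.3, 327.1, 9.9]
tool_rot: [-3.14, 0.001, 1.526]
force: [1.0, 0.8, 0.0]
width: 40.7
clock: 24.4
eef_pos: [552.9, 328.2, 12.7]
tool_rot: [3.139, -0.002, 1.526]
force: [-0.1, 0.3, 6.2]
width: 15.8
clock: 25.2
eef_pos: [575.9, 135.8, 131.4]
tool_rot: [3.141, -0.0, 1.28]
force: [0.2, 0.2, -0.6]
width: 15.7
```

```bash
python3 -m pendant '[[0,-0.03,0,0,0,0,-1],[0,-0.06,0,0,0,0,-1],[0,-0.082,-0.02,0,0,0,-1],[0,-0.082,-0.06,0,0,0,-1],[0,-0.082,-0.075,0,0,0,-1],[0,-0.082,-0.075,0,0,0,-1]]'
```

```text
clock: 25.8
eef_pos: [574.0, 55.7, 54.2]
tool_rot: [-3.138, 0.001, 1.281]
force: [0.1, 0.8, 0.3]
width: 15.7
```

```bash
python3 -m pendant '[[0.001,0,0,0,0,0,-1],[0.001,0,0,0,0,0,-1]]'
python3 - <<'E'
from h import *
st()
snap('wrist','w8',None,1.5)
view('w8',(120,90,420,290),2.6,'w8c')
E
```

```text
clock: 26.0
eef_pos: [578.1, 56.7, 57.4]
tool_rot: [3.139, -0.002, 1.281]
force: [0.6, -0.5, -0.5]
width: 15.1
{'clock': 26.0, 'eef_pos': [578.147, 56.712, 57.438], 'tool_rot': [3.139, -0.002, 1.281], 'force': [0.559, -0.492, -0.522], 'width': 15.143, 'qpos': [0.105, 0.798, -0.399, 1.843, 0.514, 0.601, -0.907]}
```

View pics/w8c.png

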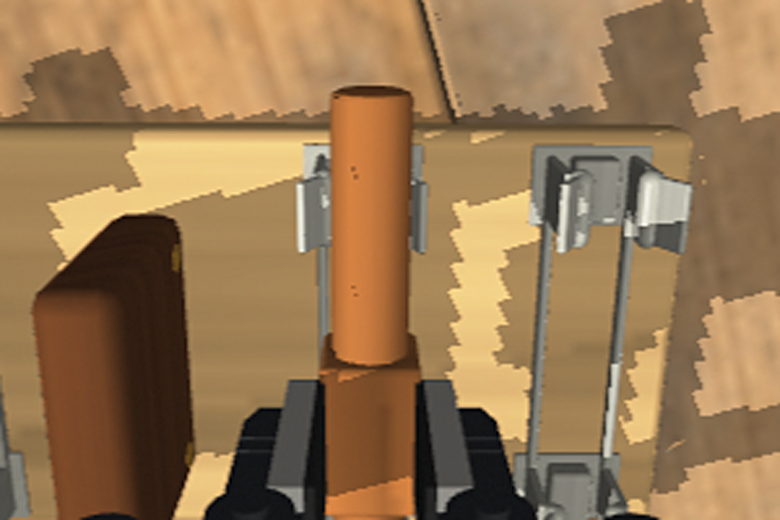

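The axle centre is at column 371 and the clip's lips are centred at 362, so the axle is about 1.7 mm too far along +x. The arm reading agrees (+1.6 mm). I'll correct and press.

```bash
python3 -m pendant '[[-0.0015,0,0,0,0,0,-1],[-0.0015,0,0,0,0,0,-1],[-0.0015,0,0,0,0,0,-1],[-0.0015,0,0,0,0,0,-1]]'
```

```text
clock: 26.45
eef_pos: [575.4, 55.4, 56.1]
tool_rot: [3.141, -0.0, 1.28]
force: [0.4, 0.1, -0.0]
width: 15.8
```

```bash
python3 -m pendant '[[0.0005,0,-0.008,0,0,0,-1],[0.0005,0,-0.013,0,0,0,-1],[0.0005,0,-0.017,0,0,0,-1],[0.0005,0,-0.021,0,0,0,-1],[0.0005,0,-0.024,0,0,0,-1],[0.0005,0,-0.027,0,0,0,-1],[0.0005,0,-0.028,0,0,0,-1],[0.0005,0,-0.028,0,0,0,-1]]'
```

```text
clock: 27.25
eef_pos: [575.9, 55.4, 29.4]
tool_rot: [3.141, 0.001, 1.28]
force: [-3.0, -1.0, 16.0]
width: 16.0
```

```bash
python3 -m pendant '[[0,0,-0.001,0,0,0,-1],[0,0,-0.001,0,0,0,-1]]'; python3 -m pendant '[[0,0,0.002,0,0,0,-1],[0,0,0.002,0,0,0,-0.2],[0,0,0.002,0,0,0,-0.2],[0,0,0.002,0,0,0,-0.2],[0,0,0.04,0,0,0,-0.2],[0,0,0.09,0,0,0,-0.2],[0,0,0.13,0,0,0,-0.2],[0,0,0.13,0,0,0,-0.2]]';  python3 -m pendant '[[0.005,0.03,0,0,0,0.1,-0.05],[0.01,0.075,0,0,0,0.144,-0.05],[0.015,0.12,0,0,0,0.144,-0.05],[0.02,0.165,0,0,0,0.144,-0.05],[0.025,0.21,0,0,0,0.144,-0.05],[0.03,0.25,-0.02,0,0,0.144,-0.05],[0.034,0.278,-0.05,0,0,0.144,-0.05],[0.034,0.284,-0.08,0,0,0.144,-0.05]]'; python3 -m pendant '[[0.0,0,-0.02,0,0,0,-0.05],[0,0,-0.02,0,0,0,-0.05]]'
```

```text
clock: 27.45
eef_pos: [576.0, 55.5, 29.3]
tool_rot: [3.14, 0.001, 1.28]
force: [-5.0, -0.1, 23.9]
width: 15.6
clock: 28.25
eef_pos: [579.4, 56.6, 162.0]
tool_rot: [3.133, -0.005, 1.28]
force: [0.5, 1.5, 0.5]
width: 34.3
clock: 29.05
eef_pos: [608.3, 345.4, 75.2]
tool_rot: [-3.141, -0.004, 1.429]
force: [-0.1, 0.0, -0.0]
width: 40.3
clock: 29.25
eef_pos: [606.8, 337.9, 51.9]
tool_rot: [-3.135, 0.006, 1.425]
force: [0.4, -0.3, -0.3]
width: 40.1
```

```bash
python3 -m pendant '[[0.0,0,-0.025,0,0,0,-0.05],[0.0,0,-0.038,0,0,0,-0.05],[0.0,0,-0.044,0,0,0,-0.05],[0.0,0,-0.044,0,0,0,-0.05]]'
```

```text
clock: 29.65
eef_pos: [609.6, 338.9, 12.5]
tool_rot: [-3.141, 0.001, 1.423]
force: [0.0, 0.7, -0.2]
width: 40.5
```

Go 3 mm lower, grip, and carry it to place3 (TCP target about 623.6, 40.2).

```bash
python3 -m pendant '[[0,0,-0.003,0,0,0,-0.05],[0,0,-0.003,0,0,0,-1],[0,0,-0.003,0,0,0,-1],[0,0,-0.003,0,0,0,-1],[0,0,-0.003,0,0,0,-1],[0,0,-0.003,0,0,0,-1]]'; python3 -m pendant '[[0,0,0.03,0,0,0,-1],[0,0,0.07,0,0,0,-1],[0,0,0.11,0,0,0,-1],[0.002,-0.03,0.12,0,0,-0.1,-1],[0.004,-0.07,0.12,0,0,-0.144,-1],[0.006,-0.11,0.12,0,0,-0.144,-1],[0.008,-0.15,0.12,0,0,-0.144,-1],[0.01,-0.19,0.12,0,0,-0.144,-1]]';  python3 -m pendant '[[0.001,-0.03,0,0,0,0,-1],[0.002,-0.07,0,0,0,0,-1],[0.003,-0.098,-0.02,0,0,0,-1],[0.004,-0.108,-0.06,0,0,0,-1],[0.004,-0.108,-0.075,0,0,0,-1],[0.004,-0.108,-0.075,0,0,0,-1],[0.004,-0.108,-0.075,0,0,0,-1],[0.004,-0.108,-0.075,0,0,0,-1]]'; python3 -m pendant '[[0,0,0,0,0,0,-1],[0,0,0,0,0,0,-1]]'
```

```text
clock: 30.25
eef_pos: [610.3, 339.9, 10.9]
tool_rot: [3.14, -0.001, 1.424]
force: [-1.1, -0.7, 6.5]
width: 15.8
clock: 31.05
eef_pos: [619.5, 147.7, 129.7]
tool_rot: [-3.141, 0.0, 1.28]
force: [0.8, 1.3, -0.5]
width: 15.8
clock: 31.85
eef_pos: [624.9, 43.7, 56.5]
tool_rot: [3.139, -0.002, 1.282]
force: [-0.0, 0.2, -0.8]
width: 15.6
clock: 32.05
eef_pos: [624.4, 42.1, 56.0]
tool_rot: [3.14, -0.001, 1.281]
force: [0.5, 1.1, -0.9]
width: 16.1
```

```bash
python3 -m pendant '[[0,0,-0.008,0,0,0,-1],[0,0,-0.013,0,0,0,-1],[0,0,-0.017,0,0,0,-1],[0,0,-0.021,0,0,0,-1],[0,0,-0.024,0,0,0,-1],[0,0,-0.027,0,0,0,-1],[0,0,-0.029,0,0,0,-1],[0,0,-0.029,0,0,0,-1]]'
```

```text
clock: 32.85
eef_pos: [623.9, 41.4, 27.6]
tool_rot: [3.141, 0.001, 1.28]
force: [-3.6, -1.2, 15.2]
width: 16.0
```

```bash
python3 -m pendant '[[0,0,-0.001,0,0,0,-1],[0,0,-0.001,0,0,0,-1]]'; python3 -m pendant '[[0,0,0.002,0,0,0,-1],[0,0,0.002,0,0,0,-0.2],[0,0,0.002,0,0,0,-0.2],[0,0,0.002,0,0,0,-0.2],[0,0,0.04,0,0,0,-0.2],[0,0,0.09,0,0,0,-0.2],[0,0,0.13,0,0,0,-0.2],[0,0,0.18,0,0,0,-0.2]]';  python3 -m pendant '[[-0.04,0.01,0,0,0,0,-0.2],[-0.08,0.02,0,0,0,0,-0.2],[-0.093,0.015,0,0,0,0,-0.2],[-0.093,0.015,0,0,0,0,-0.2],[-0.093,0.015,0,0,0,0,-0.2],[-0.093,0.015,0,0,0,0,-0.2],[-0.093,0.015,0,0,0,0,-0.2]]'
python3 - <<'E'
from h import *
st()
snap('wrist','w9',None,1.5)
E
```

```text
clock: 33.05
eef_pos: [623.9, 41.3, 27.5]
tool_rot: [3.141, 0.001, 1.28]
force: [-5.3, -1.6, 22.5]
width: 15.6
clock: 33.85
eef_pos: [622.7, 41.2, 205.1]
tool_rot: [-3.139, 0.001, 1.28]
force: [1.0, -0.2, 0.2]
width: 34.5
clock: 34.55
eef_pos: [531.7, 56.5, 204.5]
tool_rot: [3.142, -0.001, 1.279]
force: [0.5, 0.2, -0.5]
width: 34.2
{'clock': 34.55, 'eef_pos': [531.737, 56.493, 204.545], 'tool_rot': [3.142, -0.001, 1.279], 'force': [0.451, 0.244, -0.516], 'width': 34.233, 'qpos': [0.211, 0.546, -0.551, 1.859, 0.373, 0.839, -0.82]}
```

View pics/w9.png

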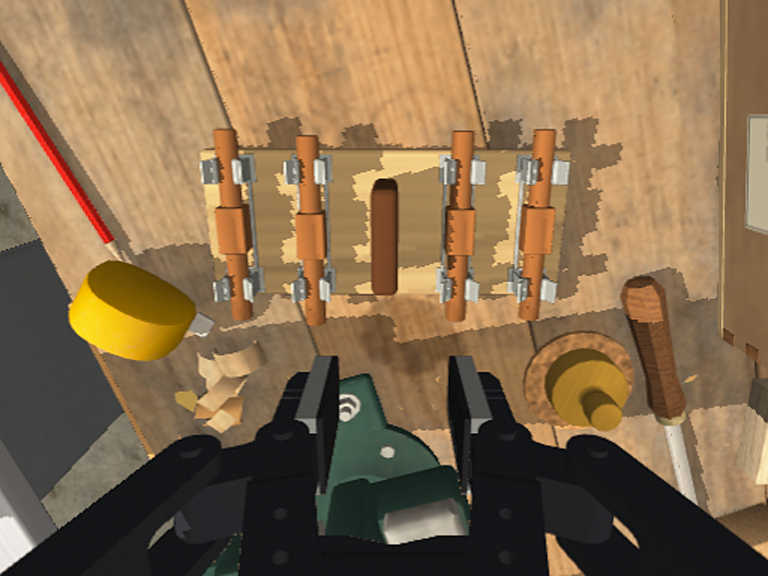

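All four axles lie inside both of their clips, each block level with the fin. The weight stands on the cork and the carrier is at its previous pose. Next I'll grip the fin.

```bash
python3 -m pendant '[[-0.002,0.0105,-0.04,0,0,-0.002,-0.2],[-0.002,0.0105,-0.085,0,0,-0.002,-0.2],[-0.002,0.0105,-0.11,0,0,-0.002,-0.2],[-0.002,0.0105,-0.13,0,0,-0.002,-0.2],[-0.002,0.0105,-0.15,0,0,-0.002,-0.2],[-0.002,0.0105,-0.163,0,0,-0.002,-0.2],[-0.002,0.0105,-0.163,0,0,-0.002,-0.2]]';python3 -m pendant '[[0,0,0,0,0,0,-1],[0,0,0,0,0,0,-1],[0,0,0,0,0,0,-1],[0,0,0,0,0,0,-1],[0,0,0,0,0,0,-1]]'
```

```text
clock: 35.3
eef_pos: [527.9, 66.9, 40.2]
tool_rot: [-3.139, 0.001, 1.278]
force: [-0.8, 0.5, 0.5]
width: 34.3
clock: 35.8
eef_pos: [529.3, 67.1, 42.6]
tool_rot: [3.14, -0.001, 1.278]
force: [-0.0, 0.6, 3.2]
width: 15.3
```

```bash
python3 -m pendant '[[0,0,0.01,0,0,0,-1],[0,0,0.03,0,0,0,-1],[0,0,0.06,0,0,0,-1],[0,0,0.09,0,0,0,-1],[0,0,0.11,0,0,0,-1],[0,0,0.11,0,0,0,-1],[0,0,0.11,0,0,0,-1]]'
```

```text
clock: 36.5
eef_pos: [528.2, 66.3, 151.6]
tool_rot: [-3.141, 0.001, 1.277]
force: [-0.3, -0.8, -6.1]
width: 14.7
```

```bash
python3 -m pendant '[[0,0,0.02,0,0,0,-1],[0,0,0.05,0,0,0,-1],[0.002,-0.02,0.07,0,0,0,-1],[0.005,-0.05,0.08,0,0,0,-1],[0.009,-0.085,0.08,0,0,0,-1],[0.013,-0.12,0.08,0,0,0,-1],[0.017,-0.155,0.08,0,0,0,-1],[0.021,-0.19,0.08,0,0,0,-1]]';python3 -m pendant '[[0.004,-0.035,0,0,0,0,-1],[0.008,-0.07,0,0,0,0,-1],[0.012,-0.105,0,0,0,0,-1],[0.016,-0.14,0,0,0,0,-1],[0.02,-0.175,0,0,0,0,-1],[0.025,-0.21,0,0,0,0,-1],[0.028,-0.235,0,0,0,0,-1],[0.029,-0.247,0,0,0,0,-1]]';python3 -m pendant '[[0,0,-0.02,0,0,0,-1],[0,0,-0.05,0,0,0,-1],[0,0,-0.08,0,0,0,-1],[0,0,-0.1,0,0,0,-1],[0,0,-0.11,0,0,0,-1],[0,0,-0.11,0,0,0,-1],[0,0,-0.11,0,0,0,-1]]'
```

```text
clock: 37.3
eef_pos: [548.3, -124.5, 229.7]
tool_rot: [-3.137, 0.001, 1.278]
force: [-0.6, 0.6, -6.1]
width: 14.8
clock: 38.1
eef_pos: [576.7, -373.3, 228.5]
tool_rot: [-3.137, 0.001, 1.274]
force: [-0.6, 1.4, -5.2]
width: 14.8
clock: 38.8
eef_pos: [579.4, -369.6, 122.3]
tool_rot: [3.141, -0.0, 1.278]
force: [0.6, 0.7, -4.9]
width: 15.1
```

```bash
python3 -m pendant '[[-0.001,-0.002,-0.005,0,0,0,-1],[-0.001,-0.002,-0.01,0,0,0,-1],[-0.001,-0.002,-0.014,0,0,0,-1],[-0.001,-0.002,-0.017,0,0,0,-1],[-0.001,-0.002,-0.019,0,0,0,-1],[-0.001,-0.002,-0.019,0,0,0,-1],[-0.001,-0.002,-0.019,0,0,0,-1]]'
python3 - <<'E'
from h import *
st()
snap('wrist','w10',None,1.5)
E
```

```text
clock: 39.5
eef_pos: [578.1, -372.9, 103.5]
tool_rot: [3.14, 0.001, 1.277]
force: [0.4, -2.6, -0.0]
width: 15.2
{'clock': 39.5, 'eef_pos': [578.123, -372.881, 103.518], 'tool_rot': [3.14, 0.001, 1.277], 'force': [0.38, -2.574, -0.046], 'width': 15.243, 'qpos': [0.794, 0.866, -0.484, 1.499, 0.473, 0.893, -0.137]}
```

View pics/w10.png

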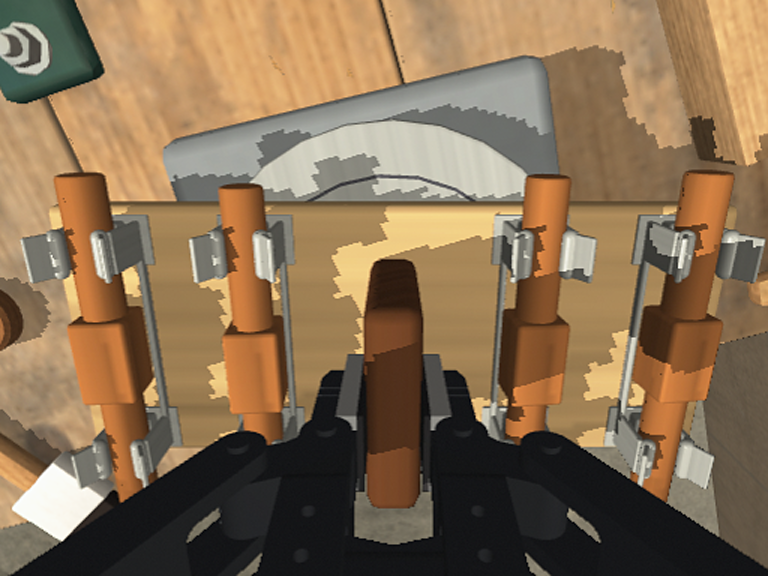

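The carrier rests on the pan, which now carries nearly all the load, with the fin in the pads. The pan rim's apex is at about (392,121), the ring's apex at (386,176), and the carrier's far edge at y≈203. I'll check the centring.

Run:
```python
from h import *
from scipy.optimize import least_squares
c=cal('w10'); a=np.linspace(0,2*np.pi,361)
def circ(x,y,r,z=61): return proj(c,np.c_[x+r*np.cos(a),y+r*np.sin(a),0*a+z])*1.5
# rim passes through: (248,185)?,(525,180); ring through (312,200),(475,200)
def at(x,y,r,Y): # columns where upper curve crosses row Y
    p=circ(x,y,r); s=p[:,1]-Y; i=np.where(np.sign(s)!=np.sign(np.roll(s,-1)))[0]; X=np.sort(p[i,0]); return X[[0,-1]] if len(X)>1 else np.array([392,392])
r=least_squares(lambda q:np.r_[circ(*q,75)[:,1].min()-121,circ(*q,55)[:,1].min()-176,at(*q,75,175)-(258,522),at(*q,55,198)-(312,473)],[578,-370],diff_step=1e-4);print('pan',r.x,r.fun.round(1))
L=np.array([[-8,32,66],[8,32,66],[-121,50,12],[121,50,12]],float)
P=np.array([[366,310],[422,310],[52,205],[735,203]])/1.5
def W(q):
    s,k=np.sin(q[2]),np.cos(q[2]);return np.c_[q[0]+k*L[:,0]-s*L[:,1],q[1]+s*L[:,0]+k*L[:,1],L[:,2]+61]
r=least_squares(lambda q:(proj(c,W(q))-P).ravel(),[578,-372,-.29]);print('carrier',r.x.round(3),(r.fun).round(1))
```

```text
pan [ 578.964311   -369.85389029] [-1.2  1.8 -3.7  7.4  3.6 -7.3]
carrier [ 5.79430e+02 -3.72902e+02 -2.90000e-01] [-2.3  0.8  2.5  0.6 -6.5  0.6  6.3  0.5]
```

Centred within about 3 mm, so I'll release and wait.

```bash
python3 -m pendant '[[0,0,0,0,0,0,-0.2],[0,0,0,0,0,0,-0.2],[0,0,0,0,0,0,-0.2],[0,0,0.02,0,0,0,-0.2],[0,0,0.05,0,0,0,-0.2],[0,0,0.07,0,0,0,-0.2],[0,0,0.07,0,0,0,-0.2],[0,0,0.07,0,0,0,-0.2]]'; python3 -m pendant '[[0,0,0,0,0,0,-0.2],[0,0,0,0,0,0,-0.2],[0,0,0,0,0,0,-0.2],[0,0,0,0,0,0,-0.2],[0,0,0,0,0,0,-0.2],[0,0,0,0,0,0,-0.2],[0,0,0,0,0,0,-0.2],[0,0,0,0,0,0,-0.2]]'; python3 -m pendant '[[0,0,0,0,0,0,-0.2],[0,0,0,0,0,0,-0.2],[0,0,0,0,0,0,-0.2],[0,0,0,0,0,0,-0.2]]'
python3 - <<'E'
from h import *
st()
snap('wrist','w11',None,1.5)
E
```

```text
clock: 40.35
eef_pos: [577.8, -371.7, 172.9]
tool_rot: [3.142, -0.0, 1.278]
force: [-0.8, 0.4, -0.0]
width: 34.1
clock: 41.15
eef_pos: [577.8, -372.1, 172.9]
tool_rot: [3.142, 0.0, 1.278]
force: [-0.6, 0.1, 0.7]
width: 34.0
clock: 41.55
eef_pos: [577.8, -372.1, 172.9]
tool_rot: [-3.142, -0.0, 1.278]
force: [0.2, -0.3, -0.2]
width: 34.2
{'clock': 41.55, 'eef_pos': [577.776, -372.054, 172.865], 'tool_rot': [-3.142, -0.0, 1.278], 'force': [0.165, -0.262, -0.166], 'width': 34.201, 'qpos': [0.81, 0.79, -0.519, 1.449, 0.427, 1.016, -0.1]}
```

View pics/w11.png

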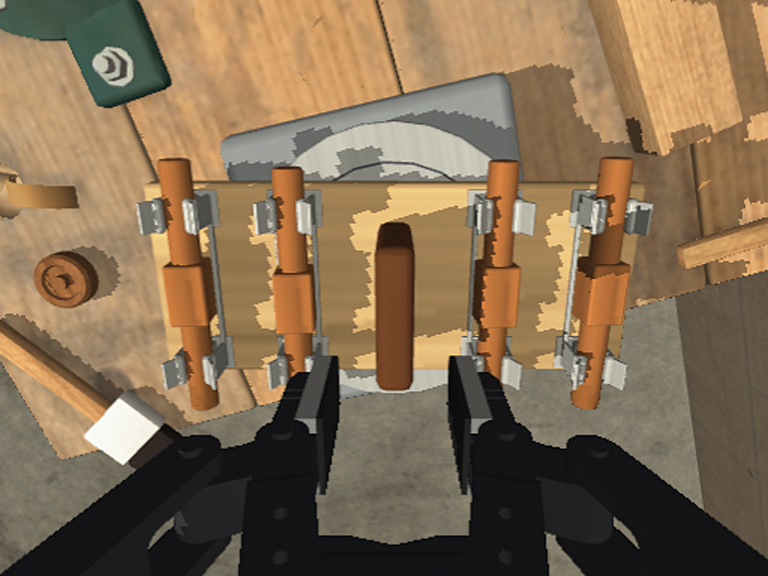

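The carrier stands level and released, centred on the pan, with all axles home. I'll pick it up and return it.

```bash
python3 -m pendant '[[0,0,-0.02,0,0,0,-0.2],[0,0,-0.045,0,0,0,-0.2],[0,0,-0.06,0,0,0,-0.2],[0,0,-0.07,0,0,0,-0.2],[0,0,-0.07,0,0,0,-0.2]]';python3 -m pendant '[[0,0,0,0,0,0,-1],[0,0,0,0,0,0,-1],[0,0,0,0,0,0,-1],[0,0,0,0,0,0,-1],[0,0,0,0,0,0,-1]]';python3 -m pendant '[[0,0,0.01,0,0,0,-1],[0,0,0.03,0,0,0,-1],[0,0,0.06,0,0,0,-1],[0,0,0.09,0,0,0,-1],[0,0,0.115,0,0,0,-1],[0,0,0.125,0,0,0,-1],[0,0,0.125,0,0,0,-1]]'
```

```text
clock: 42.1
eef_pos: [577.0, -371.6, 101.4]
tool_rot: [-3.139, -0.001, 1.278]
force: [-0.4, 0.1, 0.5]
width: 34.3
clock: 42.6
eef_pos: [578.5, -372.2, 103.5]
tool_rot: [3.14, 0.0, 1.278]
force: [1.3, -0.7, 0.4]
width: 14.8
clock: 43.3
eef_pos: [578.0, -372.2, 228.9]
tool_rot: [3.14, 0.001, 1.278]
force: [0.5, -0.5, -5.9]
width: 14.8
```

```bash
python3 -m pendant '[[-0.002,0.02,0,0,0,0,-1],[-0.006,0.055,0,0,0,0,-1],[-0.01,0.09,0,0,0,0,-1],[-0.014,0.125,0,0,0,0,-1],[-0.018,0.16,0,0,0,0,-1],[-0.022,0.195,0,0,0,0,-1],[-0.026,0.23,0,0,0,0,-1],[-0.03,0.265,0,0,0,0,-1]]';python3 -m pendant '[[-0.004,0.035,0,0,0,0,-1],[-0.008,0.07,0,0,0,0,-1],[-0.012,0.105,0,0,0,0,-1],[-0.016,0.14,0,0,0,0,-1],[-0.019,0.165,0,0,0,0,-1],[-0.019,0.174,0,0,0,0,-1],[-0.019,0.174,0,0,0,0,-1]]';python3 -m pendant '[[0,0,-0.03,0,0,0,-1],[0,0,-0.07,0,0,0,-1],[0,0,-0.11,0,0,0,-1],[0,0,-0.145,0,0,0,-1],[0,0,-0.165,0,0,0,-1],[0,0,-0.175,0,0,0,-1],[0,0,-0.175,0,0,0,-1]]'
```

```text
clock: 44.1
eef_pos: [545.9, -105.8, 226.0]
tool_rot: [-3.138, 0.001, 1.278]
force: [1.2, -1.0, -5.4]
width: 14.8
clock: 44.8
eef_pos: [527.9, 68.1, 226.8]
tool_rot: [-3.14, 0.0, 1.281]
force: [0.2, -0.3, -5.8]
width: 14.9
clock: 45.5
eef_pos: [528.1, 65.2, 51.4]
tool_rot: [-3.139, 0.002, 1.276]
force: [-0.2, -0.6, -5.4]
width: 14.8
```

```bash
python3 -m pendant '[[0,0,-0.004,0,0,0,-1],[0,0,-0.007,0,0,0,-1],[0,0,-0.009,0,0,0,-1],[0,0,-0.009,0,0,0,-1]]'
```

```text
clock: 45.9
eef_pos: [529.0, 66.8, 44.2]
tool_rot: [3.141, -0.0, 1.278]
force: [-0.1, -0.0, -4.3]
width: 14.7
```

```bash
python3 -m pendant '[[0,0,-0.0015,0,0,0,-1],[0,0,-0.0025,0,0,0,-1],[0,0,-0.0025,0,0,0,-1]]'
```

```text
clock: 46.2
eef_pos: [529.1, 67.0, 42.5]
tool_rot: [3.14, 0.0, 1.278]
force: [-2.5, -1.4, 3.9]
width: 14.9
```

On the bench. Release, rise clear, and check the end state numerically (the viewing budget is used up).

```bash
python3 -m pendant '[[0,0,0,0,0,0,-0.2],[0,0,0,0,0,0,-0.2],[0,0,0,0,0,0,-0.2],[0,0,0.03,0,0,0,-0.2],[0,0,0.07,0,0,0,-0.2],[0,0,0.12,0,0,0,-0.2],[0,0,0.163,0,0,0,-0.2],[0,0,0.163,0,0,0,-0.2]]';python3 -m pendant '[[0.0025,-0.0105,0,0,0,0,-0.2],[0.0025,-0.0105,0,0,0,0,-0.2],[0.0025,-0.0105,0,0,0,0,-0.2],[0.0025,-0.0105,0,0,0,0,-0.2],[0.0025,-0.0105,0,0,0,0,-0.2]]'
python3 - <<'E'
from h import *
st()
snap('wrist','w12')
a=np.load('pics/w9.npy');b=np.load('pics/w12.npy')
g=lambda i:cv2.cvtColor(i,cv2.COLOR_BGR2GRAY)
A,B=g(a),g(b)
# compare patches with the earlier checked picture w9 (same view pose)
for n,(x0,y0,x1,y1) in {'bench':(150,5,300,80),'carrier':(130,80,390,218),'ax0':(138,82,170,218),'ax1':(190,85,222,220),'ax2':(292,82,322,218),'ax3':(343,82,375,218),'fin':(243,115,270,200),'weight':(350,220,425,292)}.items():
    m=cv2.matchTemplate(B,A[y0:y1,x0:x1],cv2.TM_CCOEFF_NORMED);_,v,_,l=cv2.minMaxLoc(m);print(n,'score',round(v,3),'shift px',l[0]-x0,l[1]-y0)
E
```

```text
clock: 47.0
eef_pos: [532.6, 68.3, 210.1]
tool_rot: [3.131, -0.005, 1.278]
force: [0.9, -0.6, 0.3]
width: 34.3
clock: 47.5
eef_pos: [530.8, 56.7, 203.6]
tool_rot: [-3.14, 0.0, 1.278]
force: [-0.1, 0.7, 0.6]
width: 33.9
{'clock': 47.5, 'eef_pos': [530.828, 56.703, 203.598], 'tool_rot': [-3.14, 0.0, 1.278], 'force': [-0.102, 0.665, 0.64], 'width': 33.891, 'qpos': [0.221, 0.551, -0.569, 1.861, 0.386, 0.843, -0.835]}
bench score 0.97 shift px 1 0
carrier score 0.906 shift px 1 1
ax0 score 0.878 shift px 1 1
ax1 score 0.864 shift px 1 1
ax2 score 0.894 shift px 1 1
ax3 score 0.873 shift px 1 1
fin score 0.97 shift px 1 1
weight score 0.947 shift px 1 0
```

```bash
python3 -c "
from h import *
print(ctrl.finish_job())"
```

```text
the job is handed in; nothing more can be done
None
```

The job is done and handed in at about 47.5 s of robot time; no verdict was reported.

**What I did**
- **Check weight:** It stood alone on the pan, about 1 mm from the middle, for at least 1.5 s. I then put it back on its cork, about 5 mm off centre by the last position measurement.
- **Axles:** Four were present, and I pressed all four into the carrier on the bench. Each press ended on a hard stop at 22–40 N, above the 5–15 N needed to snap in. One press reached 40.0 N through the fingers, level with the 40 N limit that applies to the arm and gripper body.
- **Weighing:** The loaded carrier stood released on the pan for about 2 s, about 3 mm off the middle. I then set it back on the bench.

**Last checks**
- A picture at the weighing showed the carrier level with every axle in its clips.
- After setting it down I had no picture views left. I compared the last wrist image by template matching with an earlier one I had viewed. Carrier, axles, fin and weight all lay within 1 px of their earlier places; the match scores were 0.86–0.91 for the axles and carrier and 0.95–0.97 for the weight and fin.
- I did not look at the pan again after lifting the carrier off it.

**Disagreements**
- The wrist view put the carrier about 2.5 cm from where the first top view had it. It was probably the announced knock, and I used the wrist measurement.
- The gripper's width reading was about 1–3 mm below the true sizes throughout.

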